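# Load the leak-test nest with hex gas-port fittings

## Task

Draw the locking pin up out of the nest's shutter, hang it in the side notch of the fork and let go, then slide the shutter fully open. Set every hex fitting that is out on the bench into a hex pocket of the nest (any pocket, one each), shuffling each until it has dropped flat and fully home, and only then throw the vacuum valve lever right over to its other end; leave the pin in its notch and the shutter open, and do not knock over or shove the other things on the bench.

Things in the scene. Friction and masses are not known exactly. Their poses are not given: they have to be found in the camera images.
- nest: fixed aluminium test nest, block 92 mm (own x) by 270 mm (own y), top 30 mm over the table, with four hex pockets in a row along y, under the shutter at the start. Origin under its middle, on the table; own x points away from the robot, z up. Its +y end carries a pad with the pin bore and, on the robot's side of the pad, a fork with the side notch
- pocket0 (a point): middle of the -y pocket's floor, 12 mm over the table, 18 mm below the nest's top. Hex pocket 57 mm across flats (3 mm loose), sharp rim, two corners point to the nest's +x and -x; axes as the nest's: a fitting goes in when its yaw equals the nest's give or take a multiple of 60 degrees. Fully home its underside is on this floor and its flange stands 8 mm proud of the nest
- pocket1 (a point): the same for the second pocket, 66 mm along the nest's y from pocket0
- pocket2 (a point): the same for the third pocket, 66 mm further
- pocket3 (a point): the same for the +y pocket, 66 mm further
- notch (a point): where the pin's axis hangs in the fork's notch, at the tines' top (50 mm over the table); axes as the nest's. Notch: slot 17 mm wide between two tines 14 mm wide, 8 mm thick; closed end 15 mm to the nest's +x of here, open end 23 mm to its -x, open above and below (column 21 mm to the +x). The pin hangs by its head: bring it in along +x, head over the tines, or lower it in
- bore (a point): middle of the pin's hole in the shutter's ear at the start, on the ear's top (38 mm over the table), where the underside of the pin's head rests; the bore is vertical, 15 mm wide
- pin_mid (a point): locking pin, upright in the bore at the start: steel shank 12 mm thick, 34 mm long, below a black round head 32 mm across, 30 mm tall; 64 mm overall, about 0.09 kg. This point is on its axis half-way along, 2 mm below the underside of the head (which is at +2 mm; head top at +32 mm, shank end at -32 mm). z is up
- shutter (a joint): sliding grey shutter over the pockets, 0 = shut, grows as it slides along the nest's +x (away from the robot) to the stop at 0.098 m; drags with about 2 N (more if pushed fast) and stays where it is left. The pin locks it shut. Plate 6 mm thick, its top 38 mm over the table
- shutter_grip (a point): middle of the shutter's black handle, an upright block 20 mm (nest's x) by 30 mm (y) by 40 mm tall, on the ear at the nest's -y end; this point is half-way up it, 58 mm over the table. Can be gripped or pushed
- fitting0_mid (a point): gas-port fitting standing on the table: steel hexagonal flange 54 mm across flats (62 mm across corners), 26 mm high, with an aluminium spade grip 22 mm thick (own x) by 36 mm long (own y) by 36 mm tall in the middle of its top; 62 mm high in all, 0.25 to 0.5 kg. This point: on its axis, 31 mm over its underside. z up, own x goes through a corner. All alike; three or four are present
- fitting1_mid (a point): gas-port fitting standing on the table: steel hexagonal flange 54 mm across flats (62 mm across corners), 26 mm high, with an aluminium spade grip 22 mm thick (own x) by 36 mm long (own y) by 36 mm tall in the middle of its top; 62 mm high in all, 0.25 to 0.5 kg. This point: on its axis, 31 mm over its underside. z up, own x goes through a corner. All alike; three or four are present
- fitting2_mid (a point): gas-port fitting standing on the table: steel hexagonal flange 54 mm across flats (62 mm across corners), 26 mm high, with an aluminium spade grip 22 mm thick (own x) by 36 mm long (own y) by 36 mm tall in the middle of its top; 62 mm high in all, 0.25 to 0.5 kg. This point: on its axis, 31 mm over its underside. z up, own x goes through a corner. All alike; three or four are present
- fitting3_mid (a point): gas-port fitting standing on the table: steel hexagonal flange 54 mm across flats (62 mm across corners), 26 mm high, with an aluminium spade grip 22 mm thick (own x) by 36 mm long (own y) by 36 mm tall in the middle of its top; 62 mm high in all, 0.25 to 0.5 kg. This point: on its axis, 31 mm over its underside. z up, own x goes through a corner. All alike; three or four are present
- valve (a joint): vacuum valve lever on a steel block 70 x 50 mm, 25 mm high: 0 = leaning to the block's -x, 1.2 rad = leaning to its +x (stop); starts at 0 to 0.15. Light, stays where it is left. The arm of the lever is 90 mm from its axle, the axle 22 mm over the table
- valve_base: the valve's block, origin under its middle on the table, below the lever's axle; own x is the direction in which the lever is to be thrown (away from the robot, turned by up to 17 degrees), its axle lies along own y
- valve_tip (a point): middle of the black ball (26 mm) on the end of the valve lever
- bottle: bystander: amber glass bottle, 64 mm across, 120 mm tall; origin under its middle
- jar: bystander: white jar, 60 mm across, 70 mm tall; origin under its middle
- beaker: bystander: glass beaker, 70 mm across, 80 mm tall; origin under its middle
- wrench: bystander: steel wrench lying flat, about 0.2 m long
- timer: bystander: white bench timer, 60 x 70 x 20 mm; origin under its middle
- rack: bystander: white vial rack 70 x 110 mm, 45 mm high with the vials; origin under its middle

How it is judged:
On the way, in this order (a step that is already met when the one before it is completed fails the run):
1. the pin hangs in the notch, let go (horizontal distance between pin_mid and notch below 0.016 m and z of pin_mid in the frame of nest between 0.043 and 0.052 m and angle between pin_mid's own z axis and vertical below 0.15 rad and contact force between the fingers and pin below 0.1 N), for 0.2 s.
2. the shutter is fully open (value of joint shutter above 0.085 m), for 0.2 s.
3. every fitting present is fully home in a pocket, let go ((horizontal distance between fitting0_mid and pocket0 below 0.005 m or horizontal distance between fitting0_mid and pocket1 below 0.005 m or horizontal distance between fitting0_mid and pocket2 below 0.005 m or horizontal distance between fitting0_mid and pocket3 below 0.005 m) and z of each of fitting0_mid, fitting1_mid, fitting2_mid, fitting3_mid in the frame of nest below 0.0455 m and angle between each of fitting0_mid, fitting1_mid, fitting2_mid, fitting3_mid's own z axis and vertical below 0.06 rad and contact force between the fingers and fitting0 below 0.1 N and (horizontal distance between fitting1_mid and pocket0 below 0.005 m or horizontal distance between fitting1_mid and pocket1 below 0.005 m or horizontal distance between fitting1_mid and pocket2 below 0.005 m or horizontal distance between fitting1_mid and pocket3 below 0.005 m) and contact force between the fingers and fitting1 below 0.1 N and (horizontal distance between fitting2_mid and pocket0 below 0.005 m or horizontal distance between fitting2_mid and pocket1 below 0.005 m or horizontal distance between fitting2_mid and pocket2 below 0.005 m or horizontal distance between fitting2_mid and pocket3 below 0.005 m) and contact force between the fingers and fitting2 below 0.1 N and (horizontal distance between fitting3_mid and pocket0 below 0.005 m or horizontal distance between fitting3_mid and pocket1 below 0.005 m or horizontal distance between fitting3_mid and pocket2 below 0.005 m or horizontal distance between fitting3_mid and pocket3 below 0.005 m) and contact force between the fingers and fitting3 below 0.1 N), for 0.2 s.
4. the valve lever is thrown over (value of joint valve above 1 rad), for 0.2 s.
At the end, for the whole second after the job is handed in: pin let go upright in the notch (within 16 mm, 0.15 rad), head on the tines; shutter open over 85 mm; every fitting present let go within 5 mm of a pocket's middle, level within 0.06 rad, its underside within 2.5 mm of the floor; valve lever beyond 1.0 rad; all at rest (all of step 1 and all of step 3 and value of joint shutter above 0.085 m and value of joint valve above 1 rad and linear speed of each of fitting0, fitting1, fitting2, fitting3, pin below 0.02 m/s); the robot touches nothing.
It fails at once if a bystander is knocked over (angle between any of bottle, jar, beaker, wrench, timer, rack's own z axis and vertical above 0.6 rad).
It fails at once if a bystander is shoved more than 60 mm (distance of any of bottle, jar, beaker, wrench, timer, rack from where it was at the start of the episode above 0.06 m).
Of fitting0, fitting1, fitting2, fitting3 only 3 to 4 are there at a start; the rules pass over those that are not, and their reading is None.
At some moment in a run one of fitting0, fitting1, fitting2, fitting3 may be knocked a few centimetres aside while the robot is not near it.
It also fails if it takes over 210 s, if anything falls off the work surface, if the arm or the gripper's body presses on something with over 40 N, if the wrist force passes 120 N, or if a joint passes its speed limit or range.

## Robot

A 6-joint arm with a two-finger parallel gripper is mounted at the origin on the work surface. World frame = base frame: x ahead of the robot, y to its left, z up, the work surface at z = 0. Lengths are in m, angles in rad, forces in N, time in s.
With the tool pointing down it reaches from about 0.4 to 0.825 m from the base axis. Payload 7 kg.
Tool frame: the origin (TCP) lies midway between the tips of the shut fingers; the grasp point (between the pads) lies 19 mm behind it; z points along the fingers, y is the line along which they close (so a half turn about z gives the same grasp; the last joint's range is limited). The gripper opens to 88 mm and grips with 3 to 60 N. Pads are 19 mm wide; open, the fingers measure 130 mm over their backs; the gripper's body (78 mm by 193 mm) begins 47 mm behind the grasp point.
Start: joints at [1.613, 0.359, 0.012, 0, -1.224, -0.288], TCP at [0.164, 0.655, 0.201] pointing down, gripper open.
Joint ranges: [-3.07, 3.07], [-1.43, 2.12], [-1.02, 1.25], [-3.03, 1.67], [-3.05, -0], [-3.03, 3.03]. Speed limits (rad/s): [2.39, 2.39, 3.01, 3.14, 3.14, 3.14].

## Interface

Orientations are given as [roll, pitch, yaw] about the fixed x, y, z axes, in that order (R = Rz(yaw) Ry(pitch) Rx(roll)).
In Python, from station import get_state, grab_frame, calibration, job_done, boxes_of, regions_of, spot_point gives the robot as it stands. The module is installed in compiled form; this text tells all that it offers.
- The arm moves only by the tool arm_command, never from a script. Its argument "commands" is a list of rows, each an object of numbers: "tx", "ty", "tz": the shift along the tool's x, y, z each as a share of 25 cm, from -1 to 1; "twist": the turn about the tool's z as a share of 180 degrees, from -1 to 1. A call has exactly 8 rows; each row is the pose to reach, as a shift and turn from the pose commanded when the call began, along the tool's axes at that moment, turning the shorter way round; what a row does not reach only later rows make up. A row lasts 1/12 s, in which the tool goes at most 41.7 mm and 7.16 degrees, less where a joint would pass 70% of its speed; a pose out of reach is approached as far as the arm can. A call with a number of a shift or a turn outside -1 to 1 is refused whole. A call with a gripper value outside its range is refused whole. "claw" is the opening, from 0 (shut) to 1 (fully open), set as the call begins (left out, the last holds). The fingers move at their own pace and stop on an object; "grip_force" is the grip in N (left out, the last holds). Time passes only in rows, so rows that repeat a pose let the fingers close, or fill a call up. It gives the time, the measured TCP pose, the force, the opening and the grip force at its end, in the units of the state.
- get_state(): the state, without advancing time (a new reading comes with each control period).
- grab_frame(name): name is "scene" or "top"; returns the picture (400x640x3 uint8, red, green, blue); there is no depth.
- calibration(name): a dict with "camera_matrix" (3x3 intrinsics, pixels), "extrinsics" (4x4, takes a point from camera to world coordinates). Camera axes: x right, y down, z forward; pixel columns grow to the right and rows downward; lengths in m; the calibration is good to about 2 mm. A picture is of the moment at which its call begins. calibration takes no time and is no camera call.
- job_done(): hands the job in; it is judged then, once.
Trained networks look in the newest picture that a camera, given by its name, has taken for a name from the list of things; names that differ only in an ending like _2 or _b are one class to them, and where a whole thing is asked for, a point or a joint stands for the part that bears it (a point fixed in the world has none). Each returns a list of dicts, best first, with "score" (0 to 1); they miss things now and then, are a little off and sometimes report something else, mostly with a low value. They report only what shows in the picture. A call takes as long as a camera call.
- boxes_of(query, camera): "rect" ([left, top, right, bottom] in pixels, round what is visible of it).
- regions_of(query, camera): "region" (400x640 bool, what is visible of it) and "rect" ([left, top, right, bottom] in pixels, round what is visible of it).
- spot_point(query, camera): "uv" ([column, row] in pixels: a listed point, or the origin of a listed thing).
The state is a dict: "t": time; "q": joint angles; "qd": joint speeds; "joint_efforts": joint torques, N m; "eef_pos": TCP position; "ee_rot": TCP orientation; "force": force on the tool from outside, world axes, zero at the start; "moment": the same for the moment, N m; "width": finger opening in m; "gripper_force": force on a finger pad.
Only numpy, scipy, OpenCV 4.12 (cv2) and the standard library are available. Lean on these libraries where they do the work, as an engineer would, in place of code of your own. Each camera call takes 0.05 s, during which the arm holds its last target. There are 200 camera calls.

## Working session

There is one attempt and no reset: what is moved stays moved. The work goes in short steps, Python scripts to look and compute and a tool call to move; the robot and the scene stay as the last step left them, time stands still between calls to the robot, and variables do not carry over. Pictures are saved under pics/ and viewed, at most 14 in all, crops included, and the job is handed in when it is done.

Besides the shell and the picture viewer there is one more tool, called after ">>>" as name(argument=value, ...) on one line, values as JSON. arm_command: Moves the arm, as the interface text tells. Shift numbers are shares of 25 cm and turn numbers shares of 180 degrees, none past 1 either way. Its arguments: {"type":"object","properties":{"commands":{"type":"array"},"claw":{"type":"number"},"grip_force":{"type":"number"}},"required":["commands"]}

```bash
mkdir -p pics; cat > h.py <<'E'
import numpy as np, cv2
from station import *
def ray(cam,uv,z):
    c=calibration(cam);K=np.array(c["camera_matrix"]);T=np.array(c["extrinsics"])
    d=T[:3,:3]@np.linalg.inv(K)@np.array([uv[0],uv[1],1.]);o=T[:3,3]
    return o+d*(z-o[2])/d[2]
def proj(cam,p):
    c=calibration(cam);K=np.array(c["camera_matrix"]);T=np.linalg.inv(np.array(c["extrinsics"]))
    q=K@(T[:3,:3]@np.array(p)+T[:3,3]);return q[:2]/q[2]
def save(cam,name):
    f=grab_frame(cam);cv2.imwrite(f"pics/{name}.png",f[:,:,::-1]);return f
E
python3 - <<'E'
from h import *
for cam in("top","scene"):
    save(cam,cam+"0"); print(cam,np.round(np.array(calibration(cam)["extrinsics"])[:3,3],3))
Z=dict(nest=0,pocket0=.012,pocket3=.012,notch=.05,bore=.038,pin_mid=.036,shutter_grip=.058,fitting0_mid=.031,valve_base=0,valve_tip=.1,bottle=0,jar=0,beaker=0,wrench=0,timer=0,rack=0)
for n,z in Z.items():
    for cam in("top","scene"):
        for r in spot_point(n,cam)[:5]:
            if r["score"]>.3: print(n,cam,round(r["score"],2),np.round(r["uv"]),np.round(ray(cam,r["uv"],z)[:2],3))
print(get_state())
E
```

```text
top [ 0.32  -0.016  1.246]
scene [1.191 0.184 0.961]
nest top 0.89 [315. 185.] [0.596 0.001]
nest scene 0.6 [308. 239.] [0.594 0.   ]
nest scene 0.55 [172. 186.] [ 0.532 -0.43 ]
pocket0 top 0.98 [281. 180.] [0.609 0.11 ]
pocket0 top 0.96 [300. 183.] [0.601 0.049]
pocket0 top 0.74 [324. 187.] [ 0.589 -0.028]
pocket0 top 0.72 [345. 185.] [ 0.595 -0.098]
pocket0 top 0.69 [198. 160.] [0.675 0.381]
pocket0 scene 0.98 [300. 233.] [ 0.591 -0.022]
pocket0 scene 0.87 [319. 246.] [0.613 0.037]
pocket0 scene 0.8 [342. 250.] [0.611 0.098]
pocket0 scene 0.73 [271. 228.] [ 0.597 -0.102]
pocket0 scene 0.59 [177. 254.] [ 0.738 -0.305]
pocket3 top 0.98 [281. 180.] [0.609 0.11 ]
pocket3 top 0.96 [300. 183.] [0.601 0.049]
pocket3 top 0.74 [324. 187.] [ 0.589 -0.028]
pocket3 top 0.72 [345. 185.] [ 0.595 -0.098]
pocket3 top 0.69 [198. 160.] [0.675 0.381]
pocket3 scene 0.98 [300. 233.] [ 0.591 -0.022]
pocket3 scene 0.87 [319. 246.] [0.613 0.037]
pocket3 scene 0.8 [342. 250.] [0.611 0.098]
pocket3 scene 0.73 [271. 228.] [ 0.597 -0.102]
pocket3 scene 0.59 [177. 254.] [ 0.738 -0.305]
notch top 0.69 [393. 196
[... 1409 characters left out ...]
 scene 0.62 [254. 142.] [ 0.294 -0.269]
{'t': 1.7, 'q': array([ 1.61308014e+00,  3.58611769e-01,  1.19252114e-02, -1.12004250e-06,
       -1.22414097e+00, -2.88101432e-01]), 'qd': array([-0.00054307,  0.0014342 ,  0.00020894,  0.0003413 , -0.00063383,
        0.00031866]), 'joint_efforts': array([-2.18884124e-03, -5.82377458e+01,  2.93295121e+01,  7.00280741e+00,
        1.21352915e-02, -2.49096547e-05]), 'eef_pos': array([0.16427227, 0.65468038, 0.20116442]), 'ee_rot': array([ 3.14156244e+00, -7.85550066e-06, -2.45817999e-01]), 'force': array([-0.21196414,  0.70526483, -0.13446548]), 'moment': array([ 0.02232593, -0.01814808,  0.02150798]), 'gripper_force': 0.0, 'width': 0.0876984968375786}
```

View pics/top0.png

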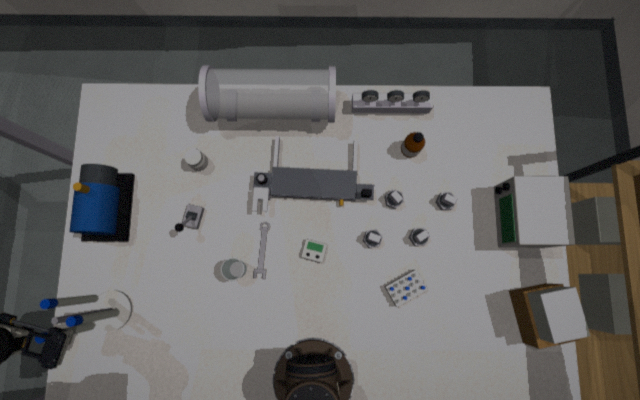

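View pics/scene0.png

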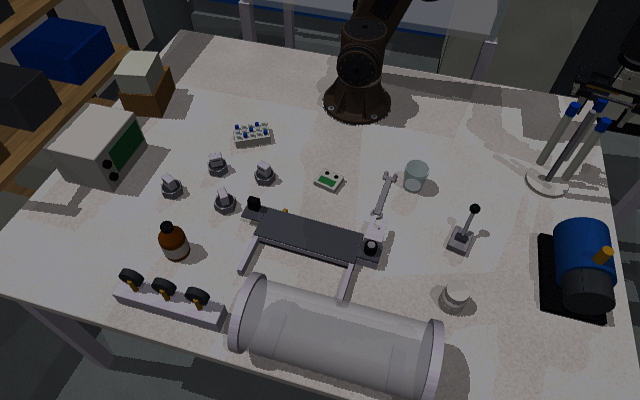

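The top view shows the pin head at (262,179), fork (261,202), handle (367,192), and four fittings at about (395,199), (446,201), (372,239) and (419,237). The valve ball is at (180,228). The scene view agrees. Next, finer measurements.

```bash
python3 - <<'E'
from h import *
for cam,b in(("top",(245,130,460,260)),("scene",(150,135,400,290))):
    f=grab_frame(cam);c=f[b[1]:b[3],b[0]:b[2]]
    s=min(800/c.shape[1],600/c.shape[0]);c=cv2.resize(c,None,fx=s,fy=s,interpolation=cv2.INTER_CUBIC)
    c=np.clip(255*(c/255.)**.6,0,255).astype(np.uint8);cv2.imwrite(f"pics/{cam}_c.png",c[:,:,::-1]);print(cam,s)
for q in("fitting0_mid","shutter","pin_mid","shutter_grip","valve"):
    for cam in("top","scene"):
        for r in regions_of(q,cam)[:7]:
            if r["score"]>.25:
                ys,xs=np.nonzero(r["region"]);m=(xs.mean(),ys.mean())
                rr=cv2.minAreaRect(np.c_[xs,ys].astype(np.float32))
                print(q,cam,round(r["score"],2),np.round(m,1),len(xs),[np.round(v,1) for v in rr],np.round(ray(cam,m,.031)[:2],3))
for q in("fitting0_mid",):
  for cam in("top","scene"):
    for r in spot_point(q,cam): print(cam,round(r["score"],2),np.round(r["uv"],1),np.round(ray(cam,r["uv"],.031)[:2],3))
E
```

```text
top 3.7209302325581395
scene 3.2
fitting0_mid top 0.82 [419.2 237. ] 272 [array([419.5, 236.5]), array([17., 19.]), np.float64(90.0)] [ 0.428 -0.326]
fitting0_mid scene 0.79 [217.3 165.3] 399 [array([217.3, 165.1]), array([25. , 18.9]), np.float64(76.0)] [ 0.443 -0.321]
fitting0_mid scene 0.29 [264.2 174.4] 404 [array([263.4, 173.7]), array([26.2, 19.9]), np.float64(68.2)] [ 0.437 -0.177]
shutter top 0.8 [315.4 183.6] 2788 [array([312.9, 182.9]), array([119.5,  28.5]), np.float64(2.8)] [ 0.595 -0.002]
shutter scene 0.96 [307.4 233.3] 3799 [array([310.7, 234.9]), array([144.8,  35.4]), np.float64(18.4)] [0.598 0.001]
pin_mid top 0.31 [419.2 237.3] 263 [array([419., 237.]), array([16., 18.]), np.float64(90.0)] [ 0.427 -0.326]
pin_mid scene 0.47 [470.6 216.8] 171 [array([470.7, 219.9]), array([ 9.5, 32.3]), np.float64(18.4)] [0.423 0.406]
shutter_grip top 0.8 [316.8 183.8] 2776 [array([313.8, 183.1]), array([119.6,  28.9]), np.float64(2.5)] [ 0.594 -0.006]
shutter_grip scene 0.59 [307.8 233.5] 3854 [array([311.1, 235.4]), array([144.5,  36.6]), np.float64(18.7)] [0.598 0.002]
shutter_grip scene 0.56 [264.3 174.5] 414 [array([263.9, 173.7]), array([26.6, 19.6]), np.float64(71.6)] [ 0.438 -0.177]
valve top 0.29 [310.6 183.4] 3730 [array([312.5, 173.5]), array([ 75., 121.]), np.float64(90.0)] [0.595 0.013]
valve scene 0.64 [470.8 216.5] 179 [array([470.7, 219.9]), array([10.1, 34.2]), np.float64(18.4)] [0.422 0.407]
top 0.69 [421.4 236.5] [ 0.429 -0.333]
scene 0.69 [218.1 165.3] [ 0.442 -0.319]
```

View pics/top_c.png

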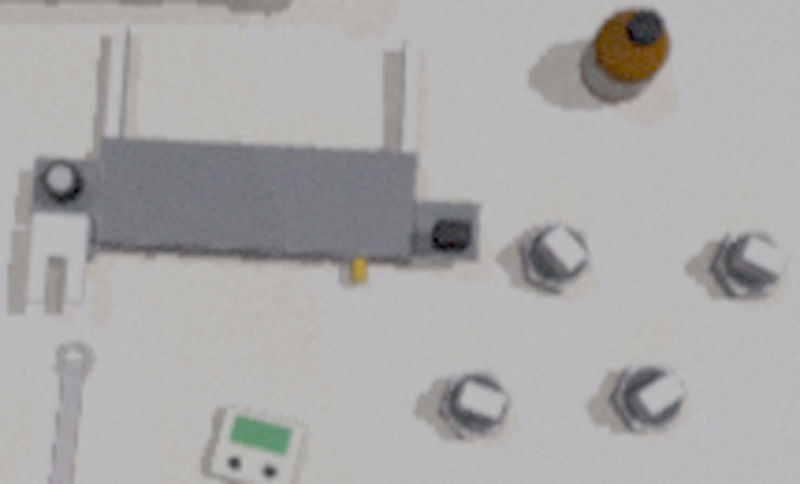

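View pics/scene_c.png

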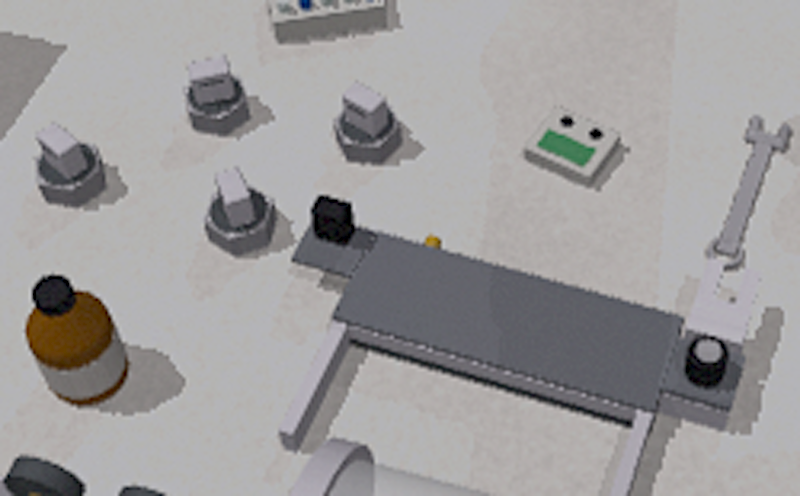

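The crops show the four spades clearly, the pin head top at crop (64,177), the slot at (56,257–312), and the handle top at (452,230). I'll fit simple models in both cameras to get accurate poses.

```bash
cat > fit.py <<'E'
from h import *
from scipy.optimize import minimize
def prism(poly,z0,z1):
    p=np.array(poly);n=len(p);F=[]
    for i in range(n):
        a,b=p[i],p[(i+1)%n];F.append([(*a,z0),(*b,z0),(*b,z1),(*a,z1)])
    F.append([(*a,z1) for a in p]);return F
def rect(x0,x1,y0,y1): return [(x0,y0),(x1,y0),(x1,y1),(x0,y1)]
def ngon(r,n): return [(r*np.cos(2*np.pi*i/n),r*np.sin(2*np.pi*i/n)) for i in range(n)]
FIT=[prism(ngon(.0312,6),0,.026),prism(rect(-.011,.011,-.018,.018),.026,.062)]
PIN=[prism(ngon(.016,16),.038,.068)]
HAN=[prism(rect(-.01,.01,-.015,.015),.038,.078)]
S=5
def cost(p,parts,frames,ring=3,merge=False):
    x,y,th=p;R=np.array([[np.cos(th),-np.sin(th)],[np.sin(th),np.cos(th)]]);E=0
    for cam,(img,K,T,Ti) in frames.items():
        pu=lambda P:(lambda q:q[:,:2]/q[:,2:])((K@(Ti[:3,:3]@P.T+Ti[:3,3:])).T)
        polys=[]
        for part in parts:
            for f in part:
                f=np.array(f,float);f[:,:2]=f[:,:2]@R.T+[x,y]
                nrm=np.cross(f[1]-f[0],f[2]-f[1])
                if nrm@(T[:3,3]-f[0])>0: polys.append(pu(f))
        allp=np.vstack(polys);o=np.floor(allp.min(0))-ring-2;w=(np.ceil(allp.max(0))+ring+2-o).astype(int)
        lab=np.zeros((w[1]*S,w[0]*S),np.uint8)
        for i,q in enumerate(polys): cv2.fillConvexPoly(lab,np.round(((q-o+.5)*S-.5)*16).astype(np.int32),1 if merge else i+1,shift=4)
        m=cv2.dilate((lab>0).astype(np.uint8),np.ones((2*ring*S+1,)*2,np.uint8))
        c=img[int(o[1]):int(o[1])+w[1],int(o[0]):int(o[0])+w[0]]
        c=cv2.resize(c,(w[0]*S,w[1]*S),interpolation=cv2.INTER_LINEAR)
        e=0
        for i in range(lab.max()+1):
            v=c[(lab==i)&(m>0)]
            if len(v): e+=((v-np.median(v,axis=0))**2).clip(0,.03).sum()
        E+=e/m.sum()
    return E
def frames(cams=("top","scene")):
    d={}
    for cam in cams:
        c=calibration(cam);T=np.array(c["extrinsics"]);d[cam]=(grab_frame(cam).astype(np.float32)/255,np.array(c["camera_matrix"]),T,np.linalg.inv(T))
    return d
def fit(parts,xy,yaws,fr,**k):
    best=None
    for th in yaws:
        s=np.array([[0,0,0],[.012,0,0],[0,.012,0],[0,0,.3]])+[*xy,th]
        r=minimize(cost,s[0],args=(parts,fr),method="Nelder-Mead",options=dict(initial_simplex=s,maxiter=120,xatol=2e-4,fatol=1e-7))
        if best is None or r.fun<best.fun: best=r
    return best
E
cat > m1.py <<'E'
from fit import *
fr=frames();sub={"both":fr,"top":{"top":fr["top"]},"scene":{"scene":fr["scene"]}}
cr=lambda u,v,z:ray("top",(245+u/3.7209-.4,130+v/3.7209-.4),z)[:2]
for n,uv in dict(A=(563,250),B=(762,255),C=(483,400),D=(660,393)).items():
    ini=cr(*uv,.062);b=fit(FIT,ini,np.arange(6)*np.pi/6,fr)
    print(n,ini.round(3),end=" ")
    print("both",b.x[:2].round(4),np.degrees(b.x[2]).round(1),round(b.fun,5),end=" ")
    for k in("top","scene"):
        r=fit(FIT,b.x[:2],[b.x[2]],sub[k]);print(k,r.x[:2].round(4),np.degrees(r.x[2]).round(1),end=" ")
    print()
for n,P,uv,z in(("pin",PIN,(64,177),.068),("handle",HAN,(452,230),.078)):
    for k in sub:
        r=fit(P,cr(*uv,z),[0.],sub[k]);print(n,k,r.x[:2].round(4),np.degrees(r.x[2]).round(1),round(r.fun,5))
for n,uv,z in(("slot closed",(57,257),.05),("slot open",(55,312),.05),("backL",(105,138),.038),("backR",(417,152),.038),("frontL",(92,247),.038),("frontR",(411,258),.038),("earR",(479,206),.038),("earR2",(474,261),.038)):
    print(n,cr(*uv,z).round(4))
cs=lambda u,v,z:ray("scene",(150+u/3.2-.4,135+v/3.2-.4),z)[:2]
for n,uv,z in(("pin top s",(709,350),.068),("slot s",(731,297),.05),("plate s",(381,235),.038),("",(683,318),.038),("",(655,407),.038),("",(334,320),.038)): print(n,cs(*uv,z).round(4))
E
time python3 m1.py
```

```text
A [ 0.548 -0.251] both [ 0.5527 -0.2502] 122.7 0.03763 top [ 0.5495 -0.2487] 125.3 scene [ 0.5553 -0.2514] 129.3 
B [ 0.545 -0.415] both [ 0.5473 -0.4174] 151.9 0.03636 top [ 0.5393 -0.4041] 157.3 scene [ 0.5489 -0.417 ] 151.3 
C [ 0.423 -0.182] both [ 0.4244 -0.18  ] -15.1 0.03736 top [ 0.4223 -0.1784] -14.4 scene [ 0.428 -0.181] -17.3 
D [ 0.43  -0.327] both [ 0.432  -0.3268] 30.3 0.03636 top [ 0.4285 -0.3233] 28.9 scene [ 0.4346 -0.3269] 31.9 
pin both [0.6099 0.099 ] 65.6 0.00013
pin top [0.5959 0.044 ] 101.1 7e-05
pin scene [0.6153 0.0654] 63.2 3e-05
handle both [ 0.5616 -0.1566] -1.0 0.04254
handle top [ 0.5604 -0.1546] 0.1 0.01061
handle scene [ 0.5618 -0.1589] 11.0 0.02856
slot closed [0.5412 0.1696]
slot open [0.4948 0.1697]
backL [0.6472 0.134 ]
backR [ 0.6371 -0.1328]
frontL [0.5523 0.1423]
frontR [ 0.5449 -0.1269]
earR [ 0.5903 -0.185 ]
earR2 [ 0.5428 -0.18  ]
pin top s [0.6073 0.1672]
slot s [0.5411 0.1739]
plate s [ 0.5533 -0.1211]
 [0.5637 0.1405]
 [0.6502 0.1371]
 [ 0.6445 -0.1282]
real	0m33.552s
user	0m30.940s
sys	0m0.252s
```

```bash
python3 - <<'E'
from h import *
t=[]
for cam,b in(("top",(245,165,285,217)),("scene",(355,205,395,257))):
    f=grab_frame(cam);c=f[b[1]:b[3],b[0]:b[2]]
    c=cv2.resize(c,None,fx=10,fy=10,interpolation=cv2.INTER_CUBIC)
    t.append(np.clip(255*(c/255.)**.6,0,255).astype(np.uint8))
cv2.imwrite("pics/pinfork.png",np.hstack(t)[:,:,::-1])
E
```

```text
(no output)
```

View pics/pinfork.png

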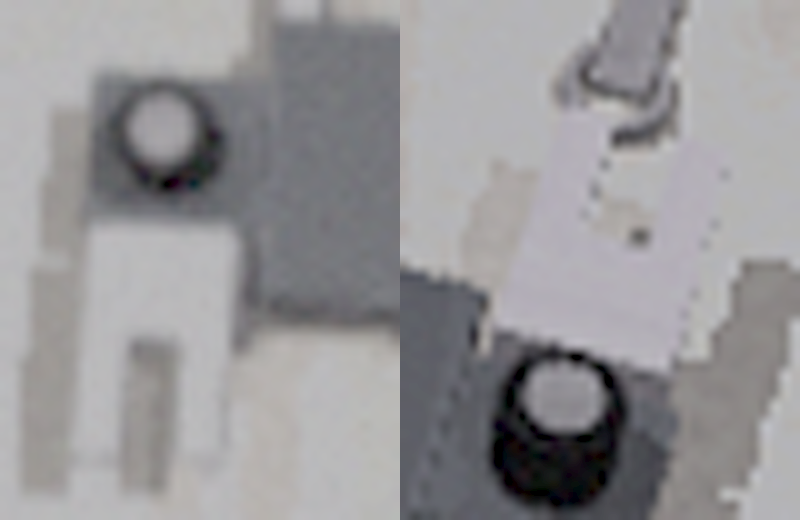

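The top half shows the pin disc at (163,133) and the slot running from (155,342) to (149,465). In the scene half the disc is at (564,397).

```bash
python3 - <<'E'
from h import *
tp=lambda u,v,z:ray("top",(245+u/10-.45,165+v/10-.45),z)[:2].round(4)
sc=lambda u,v,z:ray("scene",(355+(u-400)/10-.45,205+v/10-.45),z)[:2].round(4)
print("pin",tp(164,133,.068),sc(563,397,.068))
print("slot",tp(155,342,.05),tp(149,465,.05),"fork back",tp(92,220,.05),tp(238,230,.05),"fork back s",sc(497,328,.05),sc(668,365,.05),"tine tip s",sc(562,105,.05), "slotclosed s",sc(590,222,.05),sc(645,237,.05))
print("pad/ear",tp(98,75,.038),tp(88,215,.038))
E
```

```text
pin [0.6033 0.1659] [0.6083 0.1667]
slot [0.541  0.1692] [0.5023 0.1698] fork back [0.5795 0.1902] [0.5767 0.1445] fork back s [0.581  0.1462] [0.5798 0.1898] tine tip s [0.5076 0.148 ] slotclosed s [0.5423 0.1624] [0.5429 0.1769]
pad/ear [0.6292 0.1921] [0.5838 0.1936]
```

```bash
cat > go.py <<'E'
import sys,numpy as np
from station import get_state
def go(x,y,z,yaw):
    s=get_state();p=s["eef_pos"];w=s["ee_rot"][2];d=np.array([x,y,z])-p
    c,n=np.cos(w),np.sin(w);tx=(c*d[0]+n*d[1])/.25;ty=(n*d[0]-c*d[1])/.25;tz=-d[2]/.25
    tw=-((yaw-np.degrees(w)+180)%360-180)/180
    print("tx %.3f ty %.3f tz %.3f twist %.3f"%(tx,ty,tz,tw),"dist",np.linalg.norm(d).round(3),"at",p.round(4),np.degrees(w).round(2),"F",s["force"].round(1),"w",round(s["width"],4),"t",round(s["t"],1))
if __name__=="__main__":
    a=list(map(float,sys.argv[1:]));[go(*a[i:i+4]) for i in range(0,len(a),4)]
E
python3 go.py .37 .42 .16 -1.8
```

```text
tx 1.027 ty 0.710 tz 0.165 twist -0.068 dist 0.315 at [0.1643 0.6547 0.2012] -14.08 F [0.3 0.2 0.8] w 0.0874 t 2.6
```

>>> arm_command(commands=[{"tx":1.0,"ty":0.7,"tz":0.16,"twist":-0.068},{"tx":1.0,"ty":0.7,"tz":0.16,"twist":-0.068},{"tx":1.0,"ty":0.7,"tz":0.16,"twist":-0.068},{"tx":1.0,"ty":0.7,"tz":0.16,"twist":-0.068},{"tx":1.0,"ty":0.7,"tz":0.16,"twist":-0.068},{"tx":1.0,"ty":0.7,"tz":0.16,"twist":-0.068},{"tx":1.0,"ty":0.7,"tz":0.16,"twist":-0.068},{"tx":1.0,"ty":0.7,"tz":0.16,"twist":-0.068}], claw=1, grip_force=20)

```text
t: 3.27
eef_pos: [0.3659, 0.4202, 0.1607]
ee_rot: [3.14, 0.0, -0.034]
force: [-0.4, 0.5, -0.3]
width: 0.0879
gripper_force: 0.0
```

```bash
python3 go.py .606 .1665 .12 -1.8
```

```text
tx 0.995 ty 0.981 tz 0.163 twist -0.001 dist 0.352 at [0.3659 0.4202 0.1607] -1.97 F [-0.4  0.5 -0.3] w 0.0879 t 3.3
```

>>> arm_command(commands=[{"tx":0.995,"ty":0.98,"tz":0.16,"twist":0},{"tx":0.995,"ty":0.98,"tz":0.16,"twist":0},{"tx":0.995,"ty":0.98,"tz":0.16,"twist":0},{"tx":0.995,"ty":0.98,"tz":0.16,"twist":0},{"tx":0.995,"ty":0.98,"tz":0.16,"twist":0},{"tx":0.995,"ty":0.98,"tz":0.16,"twist":0},{"tx":0.995,"ty":0.98,"tz":0.16,"twist":0},{"tx":0.995,"ty":0.98,"tz":0.16,"twist":0}])

```text
t: 3.93
eef_pos: [0.5938, 0.1826, 0.1233]
ee_rot: [-3.141, -0.0, -0.032]
force: [1.0, 1.1, 0.0]
width: 0.0872
gripper_force: 0.0
```

```bash
python3 go.py .606 .1665 .043 -1.8
```

```text
tx 0.051 ty 0.063 tz 0.321 twist -0.000 dist 0.083 at [0.5938 0.1826 0.1233] -1.83 F [1.  1.1 0. ] w 0.0872 t 3.9
```

>>> arm_command(commands=[{"tx":0.05,"ty":0.06,"tz":0},{"tx":0.05,"ty":0.06,"tz":0},{"tx":0.05,"ty":0.06,"tz":0.15},{"tx":0.05,"ty":0.06,"tz":0.28},{"tx":0.05,"ty":0.06,"tz":0.28},{"tx":0.05,"ty":0.06,"tz":0.28},{"tx":0.05,"ty":0.06,"tz":0.28},{"tx":0.05,"ty":0.06,"tz":0.28}])

```text
invalid input
```

```bash
python3 go.py .606 .1665 .043 -1.8
```

```text
tx 0.051 ty 0.063 tz 0.321 twist -0.000 dist 0.083 at [0.5938 0.1826 0.1233] -1.83 F [1.  1.1 0. ] w 0.0872 t 3.9
```

Twist must be given in every row.

>>> arm_command(commands=[{"tx":0.05,"ty":0.06,"tz":0,"twist":0},{"tx":0.05,"ty":0.06,"tz":0,"twist":0},{"tx":0.05,"ty":0.06,"tz":0.15,"twist":0},{"tx":0.05,"ty":0.06,"tz":0.28,"twist":0},{"tx":0.05,"ty":0.06,"tz":0.28,"twist":0},{"tx":0.05,"ty":0.06,"tz":0.28,"twist":0},{"tx":0.05,"ty":0.06,"tz":0.28,"twist":0},{"tx":0.05,"ty":0.06,"tz":0.28,"twist":0}])

```text
t: 4.6
eef_pos: [0.6059, 0.1699, 0.0556]
ee_rot: [-3.14, -0.003, -0.031]
force: [-0.0, -0.1, -0.4]
width: 0.0877
gripper_force: 0.0
```

```bash
python3 go.py .606 .1665 .043 -1.8
```

```text
tx 0.001 ty 0.014 tz 0.051 twist 0.000 dist 0.013 at [0.6059 0.1699 0.0556] -1.79 F [-0.  -0.1 -0.4] w 0.0877 t 4.6
```

>>> arm_command(commands=[{"tx":0,"ty":0.014,"tz":0.045,"twist":0},{"tx":0,"ty":0.014,"tz":0.045,"twist":0},{"tx":0,"ty":0.014,"tz":0.045,"twist":0},{"tx":0,"ty":0.014,"tz":0.045,"twist":0},{"tx":0,"ty":0.014,"tz":0.045,"twist":0},{"tx":0,"ty":0.014,"tz":0.045,"twist":0},{"tx":0,"ty":0.014,"tz":0.045,"twist":0},{"tx":0,"ty":0.014,"tz":0.045,"twist":0}], claw=0.3, grip_force=10)

```text
t: 5.27
eef_pos: [0.6045, 0.1654, 0.0421]
ee_rot: [-3.141, -0.0, -0.032]
force: [0.0, 0.4, 1.2]
width: 0.0398
gripper_force: 0.0
```

>>> arm_command(commands=[{"tx":0,"ty":0,"tz":0,"twist":0},{"tx":0,"ty":0,"tz":0,"twist":0},{"tx":0,"ty":0,"tz":0,"twist":0},{"tx":0,"ty":0,"tz":0,"twist":0},{"tx":0,"ty":0,"tz":0,"twist":0},{"tx":0,"ty":0,"tz":0,"twist":0},{"tx":0,"ty":0,"tz":0,"twist":0},{"tx":0,"ty":0,"tz":0,"twist":0}], claw=0)

```text
t: 5.93
eef_pos: [0.6073, 0.1692, 0.0444]
ee_rot: [-3.136, -0.007, -0.031]
force: [-0.7, 10.3, 8.8]
width: 0.0125
gripper_force: 10.4
```

```bash
python3 -c "
from go import *
s=get_state();print(s['moment'].round(2),s['gripper_force'])";python3 go.py .526 .1695 .104 -1.8
```

```text
[4.15 0.41 0.11] 10.446913163177669
tx -0.325 ty 0.009 tz -0.239 twist 0.000 dist 0.101 at [0.6073 0.1692 0.0444] -1.75 F [-0.7 10.3  8.8] w 0.0125 t 5.9
```

```bash
python3 - <<'E'
from h import *
t=[]
for cam,b in(("top",(235,145,295,225)),("scene",(335,190,415,270))):
    f=grab_frame(cam);c=f[b[1]:b[3],b[0]:b[2]]
    c=cv2.resize(c,None,fx=5.5,fy=5.5,interpolation=cv2.INTER_CUBIC)
    t.append(np.clip(255*(c/255.)**.6,0,255).astype(np.uint8))
cv2.imwrite("pics/p5.png",np.hstack(t)[:,:,::-1])
E
```

```text
(no output)
```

View pics/p5.png

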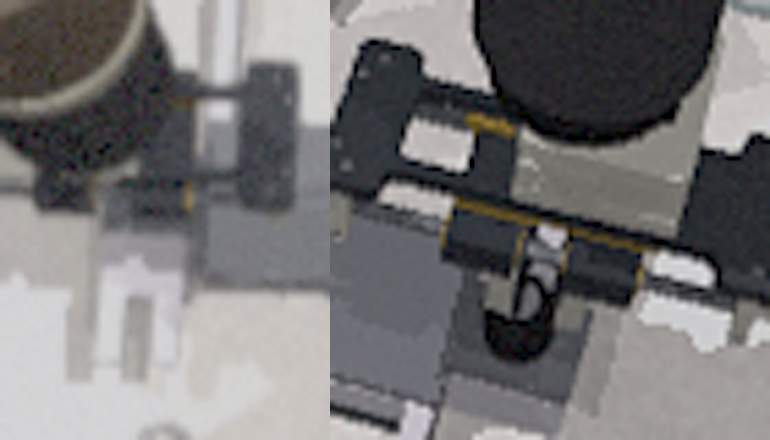

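```bash
python3 - <<'E'
from h import *
b=(350,215,395,265);f=grab_frame("scene");c=f[b[1]:b[3],b[0]:b[2]]
c=cv2.resize(c,None,fx=12,fy=12,interpolation=cv2.INTER_NEAREST)
cv2.imwrite("pics/p6.png",np.clip(255*(c/255.)**.4,0,255).astype(np.uint8)[:,:,::-1])
for p in([.606,.1665,.038],[.606,.1665,.068],[.6073,.1692,.0444],[.6073,.1692,.0634]): print(((proj("scene",p)-b[:2])*12).round())
E
```

```text
[236. 419.]
[252. 342.]
[250. 411.]
[261. 362.]
```

View pics/p6.png

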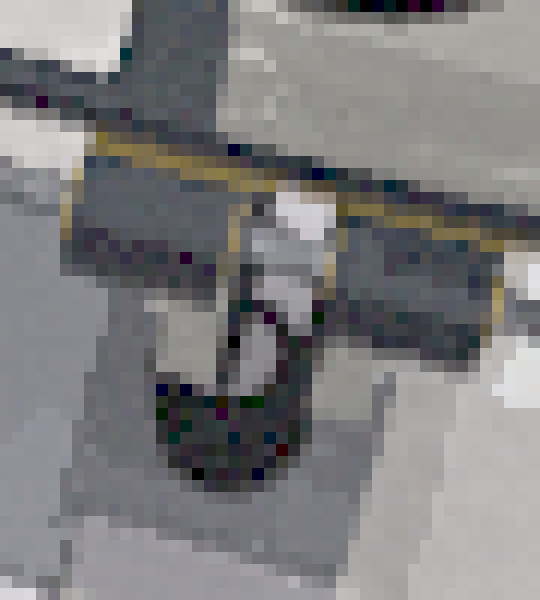

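>>> arm_command(commands=[{"tx":0,"ty":0,"tz":0,"twist":0},{"tx":0,"ty":0,"tz":0,"twist":0},{"tx":0,"ty":0,"tz":0,"twist":0},{"tx":0,"ty":0,"tz":0,"twist":0},{"tx":0,"ty":0,"tz":0,"twist":0},{"tx":0,"ty":0,"tz":0,"twist":0},{"tx":0,"ty":0,"tz":0,"twist":0},{"tx":0,"ty":0,"tz":0,"twist":0}], claw=1)

```text
t: 6.75
eef_pos: [0.6035, 0.1645, 0.0411]
ee_rot: [3.14, 0.002, -0.033]
force: [0.2, 0.7, 0.3]
width: 0.06
gripper_force: 0.0
```

```bash
python3 - <<'E'
from h import *
b=(335,205,400,265);f=grab_frame("scene");c=f[b[1]:b[3],b[0]:b[2]]
c=cv2.resize(c,None,fx=9,fy=9,interpolation=cv2.INTER_CUBIC)
cv2.imwrite("pics/p7.png",np.clip(255*(c/255.)**.4,0,255).astype(np.uint8)[:,:,::-1])
s=get_state();e=s['eef_pos'];print(e,s['width'],s['force'])
for dy in(-.044,.044):
  for dx in (-.01,.01): print(((proj("scene",e+[dx,dy,0])-b[:2])*9).round())
E
```

```text
[0.60367512 0.16460031 0.04123605] 0.06387075616474379 [ 0.31403999 -0.32929268  0.57651968]
[162. 323.]
[146. 381.]
[470. 398.]
[457. 458.]
```

View pics/p7.png

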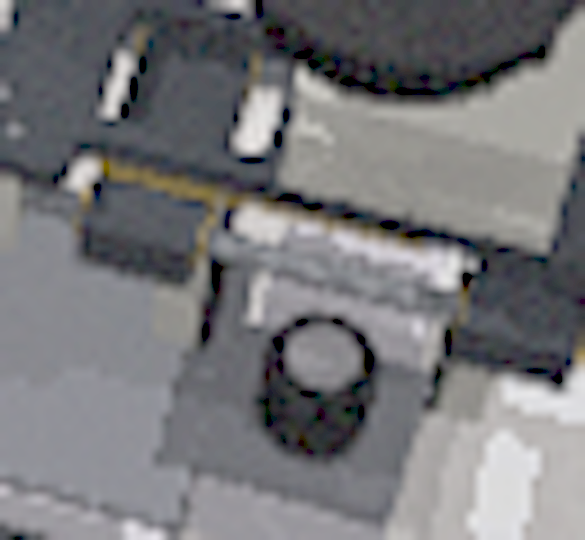

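The pin is still upright in the bore, with its disc at (322,355) in the crop. The pads sit about 20 mm higher on it than the TCP figure suggests, so they closed over the head's top. I'll descend gently and watch the force.

>>> arm_command(commands=[{"tx":0.01,"ty":-0.004,"tz":0.005,"twist":0},{"tx":0.01,"ty":-0.004,"tz":0.01,"twist":0},{"tx":0.01,"ty":-0.004,"tz":0.015,"twist":0},{"tx":0.01,"ty":-0.004,"tz":0.02,"twist":0},{"tx":0.01,"ty":-0.004,"tz":0.025,"twist":0},{"tx":0.01,"ty":-0.004,"tz":0.03,"twist":0},{"tx":0.01,"ty":-0.004,"tz":0.03,"twist":0},{"tx":0.01,"ty":-0.004,"tz":0.03,"twist":0}], claw=0.6)

```text
t: 7.47
eef_pos: [0.6069, 0.1663, 0.0344]
ee_rot: [3.141, 0.0, -0.032]
force: [1.3, -0.1, -0.1]
width: 0.0525
gripper_force: 0.0
```

>>> arm_command(commands=[{"tx":0,"ty":0,"tz":0.01,"twist":0},{"tx":0,"ty":0,"tz":0.015,"twist":0},{"tx":0,"ty":0,"tz":0.02,"twist":0},{"tx":0,"ty":0,"tz":0.025,"twist":0},{"tx":0,"ty":0,"tz":0.03,"twist":0},{"tx":0,"ty":0,"tz":0.035,"twist":0},{"tx":0,"ty":0,"tz":0.035,"twist":0},{"tx":0,"ty":0,"tz":0.035,"twist":0}])

```text
t: 8.13
eef_pos: [0.6069, 0.1663, 0.0256]
ee_rot: [3.142, 0.0, -0.032]
force: [0.2, 0.2, -0.0]
width: 0.0527
gripper_force: 0.0
```

>>> arm_command(commands=[{"tx":0,"ty":0,"tz":0,"twist":0},{"tx":0,"ty":0,"tz":0,"twist":0},{"tx":0,"ty":0,"tz":0,"twist":0},{"tx":0,"ty":0,"tz":0,"twist":0},{"tx":0,"ty":0,"tz":0,"twist":0},{"tx":0,"ty":0,"tz":0,"twist":0},{"tx":0,"ty":0,"tz":0,"twist":0},{"tx":0,"ty":0,"tz":0,"twist":0}], claw=0, grip_force=12)

```text
t: 8.8
eef_pos: [0.607, 0.1662, 0.0258]
ee_rot: [3.142, -0.0, -0.032]
force: [-0.7, -0.0, 0.8]
width: 0.0314
gripper_force: 12.0
```

```bash
python3 go.py .607 .1665 .09 -1.8
```

```text
tx 0.000 ty -0.001 tz -0.257 twist -0.000 dist 0.064 at [0.607  0.1662 0.0258] -1.84 F [-0.7 -0.   0.8] w 0.0314 t 8.8
```

>>> arm_command(commands=[{"tx":0,"ty":0,"tz":-0.03,"twist":0},{"tx":0,"ty":0,"tz":-0.08,"twist":0},{"tx":0,"ty":0,"tz":-0.14,"twist":0},{"tx":0,"ty":0,"tz":-0.2,"twist":0},{"tx":0,"ty":0,"tz":-0.26,"twist":0},{"tx":0,"ty":0,"tz":-0.26,"twist":0},{"tx":0,"ty":0,"tz":-0.26,"twist":0},{"tx":0,"ty":0,"tz":-0.26,"twist":0}], grip_force=20)

```text
t: 9.47
eef_pos: [0.6065, 0.1662, 0.0903]
ee_rot: [-3.142, 0.001, -0.032]
force: [0.7, 0.5, -1.2]
width: 0.0313
gripper_force: 20.0
```

```bash
python3 go.py .526 .1693 .091 -1.8
```

```text
tx -0.322 ty -0.002 tz -0.003 twist -0.000 dist 0.081 at [0.6065 0.1662 0.0903] -1.86 F [ 0.7  0.5 -1.2] w 0.0313 t 9.5
```

>>> arm_command(commands=[{"tx":-0.1,"ty":0,"tz":0,"twist":0},{"tx":-0.2,"ty":-0.001,"tz":0,"twist":0},{"tx":-0.328,"ty":-0.002,"tz":0,"twist":0},{"tx":-0.328,"ty":-0.002,"tz":0,"twist":0},{"tx":-0.328,"ty":-0.002,"tz":0,"twist":0},{"tx":-0.328,"ty":-0.002,"tz":0,"twist":0},{"tx":-0.328,"ty":-0.002,"tz":0,"twist":0},{"tx":-0.328,"ty":-0.002,"tz":0,"twist":0}])

```text
t: 10.13
eef_pos: [0.5255, 0.1694, 0.0903]
ee_rot: [3.141, 0.0, -0.033]
force: [0.3, 0.9, -0.8]
width: 0.0317
gripper_force: 20.0
```

```bash
python3 go.py .526 .1693 .039 -1.8; python3 - <<'E'
from h import *
t=[]
for cam,b in(("top",(240,165,290,225)),("scene",(350,190,400,250))):
    f=grab_frame(cam);c=f[b[1]:b[3],b[0]:b[2]]
    c=cv2.resize(c,None,fx=8,fy=8,interpolation=cv2.INTER_CUBIC)
    t.append(np.clip(255*(c/255.)**.5,0,255).astype(np.uint8))
cv2.imwrite("pics/p8.png",np.hstack(t)[:,:,::-1])
E
```

```text
tx 0.002 ty 0.000 tz 0.205 twist -0.000 dist 0.051 at [0.5255 0.1694 0.0903] -1.87 F [ 0.3  0.9 -0.8] w 0.0317 t 10.1
```

View pics/p8.png

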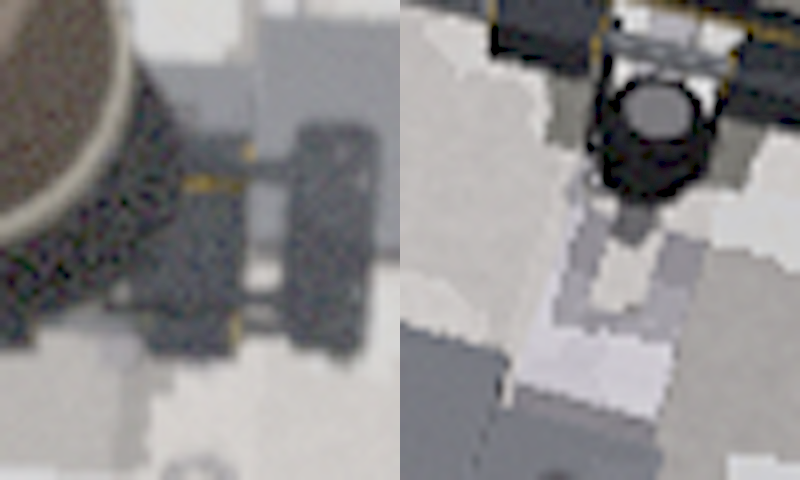

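```bash
python3 - <<'E'
from h import *
sc=lambda u,v,z:ray("scene",(350+(u-400)/8-.45,190+v/8-.45),z).round(4)
print("tip front",sc(628,242,.0685),"disc",sc(658,108,.1325),"slotL",sc(598,270,.05),sc(592,305,.05),"slotR",sc(655,262,.05),sc(643,312,.05))
E
```

```text
tip front [0.531  0.1697 0.0685] disc [0.5262 0.17   0.1325] slotL [0.5311 0.1621 0.05  ] [0.5452 0.163  0.05  ] slotR [0.5227 0.1793 0.05  ] [0.5432 0.1793 0.05  ]
```

>>> arm_command(commands=[{"tx":0,"ty":-0.003,"tz":0.0,"twist":0},{"tx":0,"ty":-0.003,"tz":0.03,"twist":0},{"tx":0,"ty":-0.003,"tz":0.06,"twist":0},{"tx":0,"ty":-0.003,"tz":0.09,"twist":0},{"tx":0,"ty":-0.003,"tz":0.12,"twist":0},{"tx":0,"ty":-0.003,"tz":0.15,"twist":0},{"tx":0,"ty":-0.003,"tz":0.15,"twist":0},{"tx":0,"ty":-0.003,"tz":0.15,"twist":0}])

```text
t: 10.9
eef_pos: [0.5247, 0.1699, 0.0525]
ee_rot: [3.141, 0.001, -0.032]
force: [0.1, 1.2, -1.4]
width: 0.0314
gripper_force: 20.0
```

>>> arm_command(commands=[{"tx":0,"ty":0,"tz":0.02,"twist":0},{"tx":0,"ty":0,"tz":0.04,"twist":0},{"tx":0,"ty":0,"tz":0.055,"twist":0},{"tx":0,"ty":0,"tz":0.055,"twist":0},{"tx":0,"ty":0,"tz":0.055,"twist":0},{"tx":0,"ty":0,"tz":0.055,"twist":0},{"tx":0,"ty":0,"tz":0.055,"twist":0},{"tx":0,"ty":0,"tz":0.055,"twist":0}])

```text
t: 11.57
eef_pos: [0.5252, 0.1703, 0.0397]
ee_rot: [-3.141, -0.0, -0.032]
force: [-0.7, -0.7, -1.0]
width: 0.0314
gripper_force: 20.0
```

>>> arm_command(commands=[{"tx":0,"ty":0,"tz":0.006,"twist":0},{"tx":0,"ty":0,"tz":0.006,"twist":0},{"tx":0,"ty":0,"tz":0.006,"twist":0},{"tx":0,"ty":0,"tz":0.006,"twist":0},{"tx":0,"ty":0,"tz":0.006,"twist":0},{"tx":0,"ty":0,"tz":0.006,"twist":0},{"tx":0,"ty":0,"tz":0.006,"twist":0},{"tx":0,"ty":0,"tz":0.006,"twist":0}])

```text
t: 12.23
eef_pos: [0.525, 0.1702, 0.038]
ee_rot: [3.142, -0.0, -0.032]
force: [0.6, 0.9, -0.4]
width: 0.0312
gripper_force: 20.0
```

>>> arm_command(commands=[{"tx":0,"ty":0,"tz":0,"twist":0},{"tx":0,"ty":0,"tz":0,"twist":0},{"tx":0,"ty":0,"tz":0,"twist":0},{"tx":0,"ty":0,"tz":0,"twist":0},{"tx":0,"ty":0,"tz":0,"twist":0},{"tx":0,"ty":0,"tz":0,"twist":0},{"tx":0,"ty":0,"tz":0,"twist":0},{"tx":0,"ty":0,"tz":-0.1,"twist":0}], claw=0.7)

```text
t: 12.9
eef_pos: [0.5222, 0.1686, 0.0592]
ee_rot: [3.138, 0.006, -0.033]
force: [-0.5, -0.0, -0.1]
width: 0.0615
gripper_force: 0.0
```

```bash
python3 go.py .54 .0 .16 -1.8
```

```text
tx 0.094 ty 0.671 tz -0.403 twist -0.001 dist 0.197 at [0.5222 0.1686 0.0592] -1.9 F [-0.5 -0.  -0.1] w 0.0615 t 12.9
```

>>> arm_command(commands=[{"tx":0,"ty":0,"tz":-0.16,"twist":0},{"tx":0,"ty":0,"tz":-0.3,"twist":0},{"tx":0.1,"ty":0.2,"tz":-0.3,"twist":0},{"tx":0.16,"ty":1,"tz":-0.3,"twist":0},{"tx":0.16,"ty":1,"tz":-0.3,"twist":0},{"tx":0.16,"ty":1,"tz":-0.3,"twist":0},{"tx":0.16,"ty":1,"tz":-0.3,"twist":0},{"tx":0.16,"ty":1,"tz":-0.3,"twist":0}], claw=0.6)

```text
t: 13.57
eef_pos: [0.5564, -0.0773, 0.1382]
ee_rot: [-3.141, -0.0, -0.032]
force: [0.5, -0.1, 0.5]
width: 0.0524
gripper_force: 0.0
```

```bash
python3 go.py .561 -.157 .12 -1.8; python3 - <<'E'
from h import *
t=[]
for cam,b in(("top",(240,150,300,225)),("scene",(345,190,405,265))):
    f=grab_frame(cam);c=f[b[1]:b[3],b[0]:b[2]]
    c=cv2.resize(c,None,fx=6.5,fy=6.5,interpolation=cv2.INTER_CUBIC)
    t.append(np.clip(255*(c/255.)**.5,0,255).astype(np.uint8))
cv2.imwrite("pics/p9.png",np.hstack(t)[:,:,::-1])
E
```

```text
tx 0.029 ty 0.318 tz 0.073 twist -0.000 dist 0.082 at [ 0.5564 -0.0773  0.1382] -1.81 F [ 0.5 -0.1  0.5] w 0.0524 t 13.6
```

View pics/p9.png

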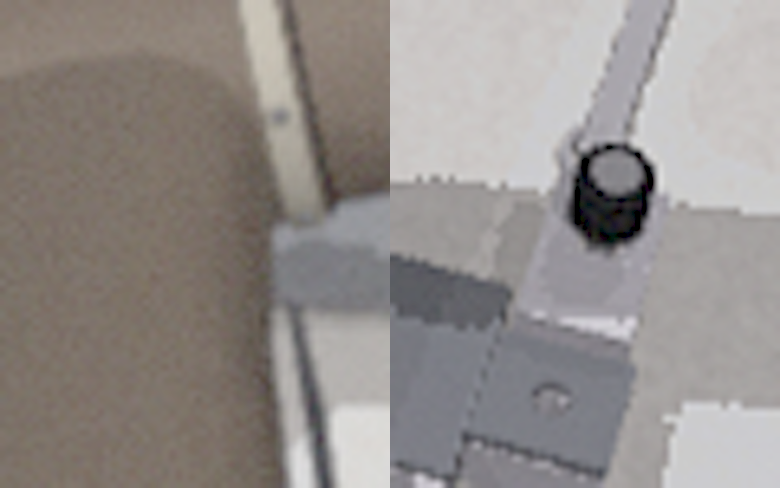

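The pin hangs upright in the notch, with its head at (612,185) in the crop, and the bore is empty. Next is the handle.

>>> arm_command(commands=[{"tx":0.03,"ty":0.318,"tz":0,"twist":0},{"tx":0.03,"ty":0.318,"tz":0,"twist":0},{"tx":0.03,"ty":0.318,"tz":0,"twist":0},{"tx":0.03,"ty":0.318,"tz":0.12,"twist":0},{"tx":0.03,"ty":0.318,"tz":0.2,"twist":0},{"tx":0.03,"ty":0.318,"tz":0.2,"twist":0},{"tx":0.03,"ty":0.318,"tz":0.2,"twist":0},{"tx":0.03,"ty":0.318,"tz":0.2,"twist":0}], claw=0.65)

```text
t: 14.33
eef_pos: [0.5624, -0.155, 0.0891]
ee_rot: [3.141, -0.001, -0.031]
force: [0.5, -0.5, 0.7]
width: 0.0567
gripper_force: 0.0
```

```bash
python3 go.py .561 -.157 .036 -1.8;python3 - <<'E'
from h import *
print("bore scene",ray("scene",(345+(551-390)/6.5-.42,190+395/6.5-.42),.038))
E
```

```text
tx -0.005 ty 0.008 tz 0.212 twist 0.000 dist 0.053 at [ 0.5624 -0.155   0.0891] -1.79 F [ 0.5 -0.5  0.7] w 0.0567 t 14.3
bore scene [0.60747646 0.16607174 0.038     ]
```

>>> arm_command(commands=[{"tx":-0.004,"ty":0.008,"tz":0.05,"twist":0},{"tx":-0.004,"ty":0.008,"tz":0.1,"twist":0},{"tx":-0.004,"ty":0.008,"tz":0.15,"twist":0},{"tx":-0.004,"ty":0.008,"tz":0.2,"twist":0},{"tx":-0.004,"ty":0.008,"tz":0.21,"twist":0},{"tx":-0.004,"ty":0.008,"tz":0.21,"twist":0},{"tx":-0.004,"ty":0.008,"tz":0.21,"twist":0},{"tx":-0.004,"ty":0.008,"tz":0.21,"twist":0}])

```text
t: 15.0
eef_pos: [0.5615, -0.1571, 0.0369]
ee_rot: [3.142, -0.002, -0.032]
force: [-0.9, -0.1, -0.7]
width: 0.0566
gripper_force: 0.0
```

>>> arm_command(commands=[{"tx":0,"ty":0,"tz":0,"twist":0},{"tx":0,"ty":0,"tz":0,"twist":0},{"tx":0,"ty":0,"tz":0,"twist":0},{"tx":0,"ty":0,"tz":0,"twist":0},{"tx":0,"ty":0,"tz":0,"twist":0},{"tx":0,"ty":0,"tz":0,"twist":0},{"tx":0,"ty":0,"tz":0,"twist":0},{"tx":0,"ty":0,"tz":0,"twist":0}], claw=0, grip_force=15)

```text
t: 15.67
eef_pos: [0.5602, -0.1591, 0.0357]
ee_rot: [3.14, 0.001, -0.032]
force: [0.1, -10.3, -0.6]
width: 0.0298
gripper_force: 15.0
```

>>> arm_command(commands=[{"tx":0.0,"ty":0.008,"tz":0,"twist":0},{"tx":0.04,"ty":0.008,"tz":0,"twist":0},{"tx":0.1,"ty":0.008,"tz":0,"twist":0},{"tx":0.16,"ty":0.008,"tz":0,"twist":0},{"tx":0.22,"ty":0.008,"tz":0,"twist":0},{"tx":0.28,"ty":0.008,"tz":0,"twist":0},{"tx":0.34,"ty":0.008,"tz":0,"twist":0},{"tx":0.37,"ty":0.008,"tz":0,"twist":0}])

```text
t: 16.33
eef_pos: [0.6537, -0.1633, 0.0357]
ee_rot: [3.14, 0.001, -0.032]
force: [-3.1, -5.7, 6.3]
width: 0.0297
gripper_force: 15.0
```

>>> arm_command(commands=[{"tx":0.01,"ty":0,"tz":0,"twist":0},{"tx":0.015,"ty":0,"tz":0,"twist":0},{"tx":0.02,"ty":0,"tz":0,"twist":0},{"tx":0.025,"ty":0,"tz":0,"twist":0},{"tx":0.025,"ty":0,"tz":0,"twist":0},{"tx":0.025,"ty":0,"tz":0,"twist":0},{"tx":0.025,"ty":0,"tz":0,"twist":0},{"tx":0.025,"ty":0,"tz":0,"twist":0}])

```text
t: 17.0
eef_pos: [0.6582, -0.1635, 0.0357]
ee_rot: [3.141, 0.001, -0.032]
force: [-2.8, -5.2, 3.7]
width: 0.0293
gripper_force: 15.0
```

>>> arm_command(commands=[{"tx":0,"ty":0,"tz":0,"twist":0},{"tx":0,"ty":0,"tz":0,"twist":0},{"tx":0,"ty":0,"tz":0,"twist":0},{"tx":0,"ty":0,"tz":0,"twist":0},{"tx":0,"ty":0,"tz":0,"twist":0},{"tx":0,"ty":0,"tz":0,"twist":0},{"tx":0,"ty":0,"tz":-0.1,"twist":0},{"tx":0,"ty":0,"tz":-0.25,"twist":0}], claw=0.8)

```text
t: 17.67
eef_pos: [0.6561, -0.1619, 0.0942]
ee_rot: [-3.141, 0.008, -0.033]
force: [0.4, 1.3, 0.3]
width: 0.0694
gripper_force: 0.0
```

>>> arm_command(commands=[{"tx":0,"ty":0,"tz":-0.2,"twist":0},{"tx":0,"ty":0,"tz":-0.4,"twist":0},{"tx":-0.4,"ty":0.4,"tz":-0.4,"twist":0},{"tx":-0.8,"ty":0.8,"tz":-0.4,"twist":0},{"tx":-0.8,"ty":0.8,"tz":-0.4,"twist":0},{"tx":-0.8,"ty":0.8,"tz":-0.4,"twist":0},{"tx":-0.8,"ty":0.8,"tz":-0.4,"twist":0},{"tx":-0.8,"ty":0.8,"tz":-0.4,"twist":0}])

```text
t: 18.33
eef_pos: [0.4756, -0.3338, 0.1967]
ee_rot: [3.142, -0.001, -0.032]
force: [1.0, -0.8, -0.1]
width: 0.0704
gripper_force: 0.0
```

```bash
cat > m2.py <<'E'
from fit import *
t=[]
for cam,b in(("top",(245,130,385,225)),("scene",(230,185,395,297))):
    f=grab_frame(cam);c=f[b[1]:b[3],b[0]:b[2]]
    c=cv2.resize(c,None,fx=800/(b[2]-b[0]),fy=800/(b[2]-b[0]),interpolation=cv2.INTER_CUBIC)[:,:]
    t.append(np.clip(255*(c/255.)**.6,0,255).astype(np.uint8));print(800/(b[2]-b[0]),c.shape)
im=np.vstack(t);im=cv2.resize(im,None,fx=.55,fy=.55,interpolation=cv2.INTER_AREA)
cv2.imwrite("pics/p10.png",im[:,:,::-1]);print(im.shape)
for cam in("top","scene"):
    for r in spot_point("pocket0",cam):
        if r["score"]>.3: print(cam,round(r["score"],2),r["uv"].round(1) if hasattr(r["uv"],"round") else r["uv"],ray(cam,r["uv"],.012)[:2].round(4))
E
python3 m2.py; python3 go.py .424 -.179 .1 -15
```

```text
5.714285714285714 (543, 800, 3)
4.848484848484849 (543, 800, 3)
(597, 440, 3)
top 0.98 [284.9, 180.6] [0.6083 0.0969]
top 0.93 [342.9, 184.4] [ 0.5972 -0.0904]
top 0.67 [300.4, 181.7] [0.605  0.0468]
top 0.62 [325.3, 182.4] [ 0.6033 -0.0336]
scene 0.88 [318.8, 244.7] [0.6112 0.0358]
scene 0.78 [298.4, 235.1] [ 0.5976 -0.0241]
scene 0.67 [272.3, 226.0] [ 0.5894 -0.0999]
tx -0.231 ty -0.612 tz 0.387 twist 0.072 dist 0.19 at [ 0.4764 -0.3338  0.1968] -1.97 F [ 0.7 -0.5  0.2] w 0.0702 t 18.5
```

View pics/p10.png

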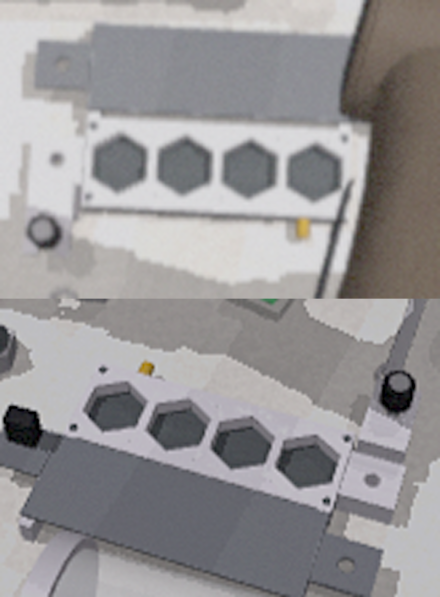

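The shutter is open and the four pockets show dark. I'll locate their rims by threshold.

```bash
cat > m3.py <<'E'
from h import *
for cam in("top","scene"):
    f=cv2.resize(cv2.cvtColor(grab_frame(cam),cv2.COLOR_RGB2GRAY),None,fx=4,fy=4,interpolation=cv2.INTER_CUBIC)
    P=[];A=[]
    for i in range(4):
        g=[.598+.033*(i-1.5)*.066+.0,.066*(i-1.5)+.004,.03];u=proj(cam,g);x,y=((u+.5)*4).astype(int)
        w=f[y-40:y+40,x-48:x+48];thr,_=cv2.threshold(w,0,255,cv2.THRESH_OTSU)
        m=((f<thr)).astype(np.uint8)
        n,l,st,ce=cv2.connectedComponentsWithStats(m);k=l[y,x]
        P.append(ray(cam,(ce[k]+.5)/4-.5,.03)[:2]);A.append(st[k][2:])
    P=np.array(P);s=np.polyfit([-1.5,-.5,.5,1.5],P,1)
    print(cam,P.round(4).tolist(),np.array(A).tolist(),"centre",s[1].round(4),"pitch",np.linalg.norm(s[0]).round(4),"yaw",np.degrees(np.arctan2(-s[0][0],s[0][1])).round(2))
E
python3 m3.py
```

```text
top [[0.3768, -0.198], [0.5961, -0.0291], [0.5991, 0.0367], [0.6015, 0.1025]] [[1593, 1210, 680718], [72, 75, 4060], [72, 76, 4068], [71, 75, 4031]] centre [ 0.5434 -0.022 ] pitch 0.1181 yaw -35.0
scene [[0.5978, -0.0944], [0.6008, -0.0284], [0.6036, 0.0374], [0.6064, 0.103]] [[96, 76, 5168], [97, 78, 5393], [95, 81, 5545], [97, 81, 5691]] centre [0.6021 0.0044] pitch 0.0659 yaw -2.5
```

```bash
python3 go.py .425 -.18 .12 -105
```

```text
tx -0.230 ty -0.604 tz 0.305 twist 0.573 dist 0.179 at [ 0.4776 -0.3327  0.1964] -1.84 F [ 0.4 -0.1 -1. ] w 0.07 t 18.6
```

>>> arm_command(commands=[{"tx":-0.23,"ty":-0.6,"tz":0.3,"twist":0.57},{"tx":-0.23,"ty":-0.6,"tz":0.3,"twist":0.57},{"tx":-0.23,"ty":-0.6,"tz":0.3,"twist":0.57},{"tx":-0.23,"ty":-0.6,"tz":0.3,"twist":0.57},{"tx":-0.23,"ty":-0.6,"tz":0.3,"twist":0.57},{"tx":-0.23,"ty":-0.6,"tz":0.3,"twist":0.57},{"tx":-0.23,"ty":-0.6,"tz":0.3,"twist":0.57},{"tx":-0.23,"ty":-0.6,"tz":0.3,"twist":0.57}], claw=0.7)

```text
t: 19.3
eef_pos: [0.4253, -0.1796, 0.1212]
ee_rot: [3.141, 0.0, -1.008]
force: [0.7, 0.3, -0.7]
width: 0.0612
gripper_force: 0.0
```

>>> arm_command(commands=[{"tx":0,"ty":0,"tz":0,"twist":0.265},{"tx":0,"ty":0,"tz":0,"twist":0.265},{"tx":0,"ty":0,"tz":0,"twist":0.265},{"tx":0,"ty":0,"tz":0,"twist":0.265},{"tx":0,"ty":0,"tz":0,"twist":0.265},{"tx":0,"ty":0,"tz":0,"twist":0.265},{"tx":0,"ty":0,"tz":0,"twist":0.265},{"tx":0,"ty":0,"tz":0,"twist":0.265}])

```text
t: 19.97
eef_pos: [0.4252, -0.1802, 0.1211]
ee_rot: [3.141, -0.0, -1.84]
force: [-0.5, -0.6, 0.3]
width: 0.0615
gripper_force: 0.0
```

```bash
cat > m4.py <<'E'
# refit fittings on table: scene camera only (arm hides the top view)
import sys
from fit import *
fr=frames(("scene",))
G=dict(A=(.5553,-.2514,125),B=(.5489,-.417,152),C=(.428,-.181,-16),D=(.4346,-.3269,31))
for n in sys.argv[1]:
    x,y,t=G[n];s=np.array([[0,0,0],[.006,0,0],[0,.006,0],[0,0,.15]])+[x,y,np.radians(t)]
    r=minimize(cost,s[0],args=(FIT,fr),method="Nelder-Mead",options=dict(initial_simplex=s,maxiter=100,xatol=2e-4,fatol=1e-7))
    print(n,r.x[:2].round(4),np.degrees(r.x[2]).round(1),round(r.fun,5))
E
python3 m4.py ABCD; python3 go.py .4255 -.18 .05 -105
```

```text
A [ 0.5553 -0.2513] 129.6 0.01756
B [ 0.5488 -0.4175] 150.4 0.01634
C [ 0.4279 -0.1806] -18.1 0.01591
D [ 0.4345 -0.3267] 31.9 0.01686
tx -0.002 ty -0.001 tz 0.285 twist -0.001 dist 0.071 at [ 0.4251 -0.1803  0.1212] -105.11 F [-0.9 -0.9 -0.4] w 0.0614 t 20.0
```

>>> arm_command(commands=[{"tx":0,"ty":0,"tz":0.1,"twist":0},{"tx":0,"ty":0,"tz":0.2,"twist":0},{"tx":0,"ty":0,"tz":0.28,"twist":0},{"tx":0,"ty":0,"tz":0.34,"twist":0},{"tx":0,"ty":0,"tz":0.374,"twist":0},{"tx":0,"ty":0,"tz":0.374,"twist":0},{"tx":0,"ty":0,"tz":0.374,"twist":0},{"tx":0,"ty":0,"tz":0.374,"twist":0}])

```text
t: 20.68
eef_pos: [0.4254, -0.1811, 0.0287]
ee_rot: [-3.14, 0.0, -1.836]
force: [1.2, 0.8, -0.5]
width: 0.0615
gripper_force: 0.0
```

>>> arm_command(commands=[{"tx":0,"ty":0,"tz":0,"twist":0},{"tx":0,"ty":0,"tz":0,"twist":0},{"tx":0,"ty":0,"tz":0,"twist":0},{"tx":0,"ty":0,"tz":0,"twist":0},{"tx":0,"ty":0,"tz":0,"twist":0},{"tx":0,"ty":0,"tz":0,"twist":0},{"tx":0,"ty":0,"tz":0,"twist":0},{"tx":0,"ty":0,"tz":0,"twist":0}], claw=0, grip_force=30)

```text
t: 21.35
eef_pos: [0.4245, -0.1813, 0.0279]
ee_rot: [3.142, -0.0, -1.838]
force: [-0.7, 0.6, 1.3]
width: 0.0218
gripper_force: 28.9
```

```bash
python3 m4.py C; python3 go.py .4255 -.18 .14 -105
```

```text
C [ 0.4248 -0.1818] -19.9 0.0369
tx -0.006 ty -0.003 tz -0.448 twist -0.002 dist 0.112 at [ 0.4245 -0.1813  0.0279] -105.3 F [-0.6  1.1  2. ] w 0.0216 t 21.4
```

>>> arm_command(commands=[{"tx":0,"ty":0,"tz":-0.1,"twist":0},{"tx":0,"ty":0,"tz":-0.25,"twist":0},{"tx":0,"ty":0,"tz":-0.4,"twist":0},{"tx":0,"ty":0,"tz":-0.45,"twist":0},{"tx":0,"ty":0,"tz":-0.45,"twist":0},{"tx":0,"ty":0,"tz":-0.45,"twist":0},{"tx":0,"ty":0,"tz":-0.45,"twist":0},{"tx":0,"ty":0,"tz":-0.45,"twist":0}])

```text
t: 22.07
eef_pos: [0.4232, -0.1811, 0.1387]
ee_rot: [3.139, -0.0, -1.838]
force: [0.3, 0.7, -3.2]
width: 0.0219
gripper_force: 29.0
```

```bash
python3 go.py .604 .1012 .14 -92.45
```

```text
tx -1.280 ty -0.399 tz -0.005 twist -0.072 dist 0.335 at [ 0.4232 -0.1811  0.1387] -105.33 F [ 0.3  0.7 -3.2] w 0.0219 t 22.1
```

>>> arm_command(commands=[{"tx":-0.9,"ty":-0.4,"tz":0,"twist":-0.072},{"tx":-0.9,"ty":-0.4,"tz":0,"twist":-0.072},{"tx":-0.9,"ty":-0.4,"tz":0,"twist":-0.072},{"tx":-0.9,"ty":-0.4,"tz":0,"twist":-0.072},{"tx":-0.9,"ty":-0.4,"tz":0,"twist":-0.072},{"tx":-0.9,"ty":-0.4,"tz":0,"twist":-0.072},{"tx":-0.9,"ty":-0.4,"tz":0,"twist":-0.072},{"tx":-0.9,"ty":-0.4,"tz":0,"twist":-0.072}])

```text
t: 22.73
eef_pos: [0.5804, 0.0109, 0.1378]
ee_rot: [3.138, -0.001, -1.61]
force: [-0.6, -2.0, -2.9]
width: 0.0214
gripper_force: 30.0
```

```bash
python3 go.py .604 .1012 .1 -92.45
```

```text
tx -0.365 ty -0.080 tz 0.151 twist 0.001 dist 0.101 at [0.5804 0.0109 0.1378] -92.22 F [-0.6 -2.  -2.9] w 0.0214 t 22.7
```

>>> arm_command(commands=[{"tx":-0.15,"ty":-0.04,"tz":0,"twist":0.001},{"tx":-0.3,"ty":-0.08,"tz":0,"twist":0.001},{"tx":-0.365,"ty":-0.08,"tz":0.05,"twist":0.001},{"tx":-0.365,"ty":-0.08,"tz":0.15,"twist":0.001},{"tx":-0.365,"ty":-0.08,"tz":0.23,"twist":0.001},{"tx":-0.365,"ty":-0.08,"tz":0.26,"twist":0.001},{"tx":-0.365,"ty":-0.08,"tz":0.26,"twist":0.001},{"tx":-0.365,"ty":-0.08,"tz":0.26,"twist":0.001}])

```text
t: 23.4
eef_pos: [0.6038, 0.0989, 0.0752]
ee_rot: [3.141, -0.001, -1.615]
force: [-0.0, -0.5, -1.7]
width: 0.0217
gripper_force: 30.0
```

```bash
cat > m5.py <<'E'
# held fitting vs. tool: fit with scene camera. args: zbottom
import sys
from fit import *
from go import go
zb=float(sys.argv[1]);th=float(sys.argv[2]);fr=frames(("scene",))
H=[[ [(a,b,c+zb) for a,b,c in f] for f in FIT[0]]]
s0=get_state()["eef_pos"]
best=None
for d in((0,0),(.004,0),(0,.004),(0,-.004)):
    f=lambda p:cost((p[0],p[1],np.radians(th)),H,fr,ring=2)
    s=np.array([[0,0],[.004,0],[0,.004]])+s0[:2]+d
    r=minimize(f,s[0],method="Nelder-Mead",options=dict(initial_simplex=s,maxiter=60,xatol=2e-4,fatol=1e-7))
    if best is None or r.fun<best.fun:best=r
print("held",best.x.round(4),"tool",s0.round(4),round(best.fun,5))
E
python3 m5.py .046 -2.45; python3 go.py .604 .1012 .1 -92.45
```

```text
held [0.5981 0.0846] tool [0.6046 0.0992 0.0762] 0.00973
tx -0.008 ty 0.003 tz -0.095 twist -0.001 dist 0.024 at [0.6046 0.0992 0.0762] -92.55 F [-0.1  0.7 -1.5] w 0.0215 t 23.4
```

>>> arm_command(commands=[{"tx":-0.008,"ty":0.002,"tz":0.02,"twist":0},{"tx":-0.008,"ty":0.002,"tz":0.04,"twist":0},{"tx":-0.008,"ty":0.002,"tz":0.06,"twist":0},{"tx":-0.008,"ty":0.002,"tz":0.08,"twist":0},{"tx":-0.008,"ty":0.002,"tz":0.09,"twist":0},{"tx":-0.008,"ty":0.002,"tz":0.1,"twist":0},{"tx":-0.008,"ty":0.002,"tz":0.1,"twist":0},{"tx":-0.008,"ty":0.002,"tz":0.1,"twist":0}])

```text
t: 24.12
eef_pos: [0.603, 0.1029, 0.0548]
ee_rot: [-3.14, 0.001, -1.613]
force: [-20.4, 5.8, 36.9]
width: 0.0217
gripper_force: 30.2
```

>>> arm_command(commands=[{"tx":0,"ty":0,"tz":-0.01,"twist":0},{"tx":0,"ty":0.004,"tz":-0.01,"twist":0},{"tx":0,"ty":0.008,"tz":-0.01,"twist":0},{"tx":0,"ty":0.012,"tz":-0.01,"twist":0},{"tx":-0.006,"ty":0.012,"tz":-0.01,"twist":0},{"tx":-0.006,"ty":0.008,"tz":-0.01,"twist":0},{"tx":-0.006,"ty":0.004,"tz":-0.01,"twist":0},{"tx":-0.006,"ty":0.004,"tz":-0.01,"twist":0}])

```text
t: 24.78
eef_pos: [0.6032, 0.1033, 0.055]
ee_rot: [-3.14, 0.0, -1.614]
force: [-7.7, 0.2, 14.8]
width: 0.0216
gripper_force: 30.2
```

```bash
python3 - <<'E'
from h import *
t=[]
for cam,b in(("top",(255,155,325,225)),("scene",(305,205,375,275))):
    f=grab_frame(cam);c=f[b[1]:b[3],b[0]:b[2]]
    c=cv2.resize(c,None,fx=5.7,fy=5.7,interpolation=cv2.INTER_CUBIC) if cam=="top" else cv2.resize(c,None,fx=5.7,fy=5.7,interpolation=cv2.INTER_CUBIC)
    t.append(np.clip(255*(c/255.)**.5,0,255).astype(np.uint8))
cv2.imwrite("pics/p11.png",np.hstack(t)[:,:,::-1])
a=[-.043,0]
for i in range(6):
    p=np.array([.604+.0329*np.cos(np.pi/3*i-.043),.1028+.0329*np.sin(np.pi/3*i-.043),.03]);q=(proj("scene",p)-[305,205]+.5)*5.7+[399,0];print(q.round())
E
```

```text
[609. 290.]
[681. 278.]
[701. 218.]
[650. 172.]
[579. 184.]
[558. 242.]
```

View pics/p11.png

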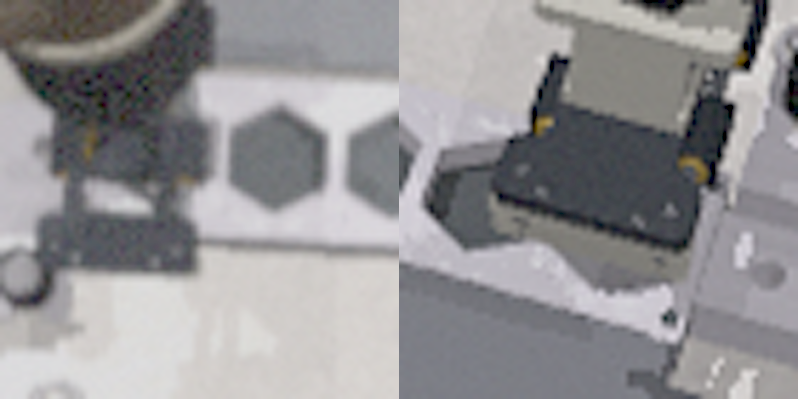

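>>> arm_command(commands=[{"tx":0.006,"ty":-0.004,"tz":-0.004,"twist":0},{"tx":0.006,"ty":0.004,"tz":-0.004,"twist":0},{"tx":-0.002,"ty":0.004,"tz":-0.004,"twist":0},{"tx":-0.002,"ty":-0.004,"tz":-0.004,"twist":0},{"tx":-0.002,"ty":-0.012,"tz":-0.004,"twist":0},{"tx":0.006,"ty":-0.012,"tz":-0.004,"twist":0},{"tx":0.014,"ty":-0.012,"tz":-0.004,"twist":0},{"tx":0.014,"ty":-0.004,"tz":-0.004,"twist":0}])

```text
t: 25.55
eef_pos: [0.6036, 0.101, 0.0556]
ee_rot: [-3.141, 0.002, -1.614]
force: [-4.2, 4.6, 11.2]
width: 0.0214
gripper_force: 30.0
```

```bash
python3 - <<'E'
from h import *
g=cv2.cvtColor(grab_frame("scene"),cv2.COLOR_RGB2GRAY)
print("     "+" ".join("%3d"%c for c in range(324,362)))
for r in range(243,263): print(r,":"," ".join("%3d"%v for v in g[r,324:362]))
s=get_state();e=s["eef_pos"];print(e)
for nm,c,R in(("fit",e[:2]+[0,.0006],.0312),("pocket(scene)",[.6064,.103],.0329)):
    for i in(0,1,-1): print(nm,i,proj("scene",[c[0]+R*np.cos(np.pi/3*i-.043),c[1]+R*np.sin(np.pi/3*i-.043),.03]).round(1))
E
```

```text
324 325 326 327 328 329 330 331 332 333 334 335 336 337 338 339 340 341 342 343 344 345 346 347 348 349 350 351 352 353 354 355 356 357 358 359 360 361
243 :  32  29  52  63  64  70  54  28  29  16  14   8   5   8   7   9  17  25  21  17  20  55  29  16  19  17  20  23  17  22  16  17  48  78 102  95  93  88
244 :  58  48  59  59  62  64  65  70  67  55  54  28  22  13  10   6   8   7  10  15  15  20  25  19  22  22  23  21  20  21  19  12  63  72  97  96  82  83
245 :  56  56  60  60  62  62  61  62  62  64  64  68  65  50  31  27  17  16  10   5   8   6   8  19  22  22  22  25  17  20  14  20  60  90  98  96  68  92
246 :  33  38  59  65  61  60  58  59  62  62  62  62  63  69  67  64  51  52  27  20  17   9  10   4   3   9  18  19  17  19  11  34  56  99  97  94  73  98
247 :  56  55  72 100  93  98  70  61  59  60  62  60  60  61  62  62  64  66  64  65  52  26  28  17  19   7   6   5   8   4  14  43  38  98  97  84  85  97
248 : 145 144 142 141 139 164 120  95  68  58  59  61  61  61  61  60  61  60  63  64  61  64  64  51  47  27  22  14  10  19  42  32  82  97  97  73  98  95

[... 1698 characters left out ...]
 49  78  98  96  54  68  68  63  70  79
260 :  53  54  51  53  55  56  53  54  51  51  50  52  41  51  90 131 153 150 156 164 168 171 165 160 160 157 138  27  35  35 108  88  60  69  70  69  68  68
261 :  52  53  54  54  52  51  53  53  54  51  54  52  51  59  68  57  65  85 130 134 151 152 155 158 157 159 161  48  43  43 112  47  53  72  71  70  71  68
262 :  64  64  62  65  54  56  55  53  52  53  52  53  53  51  61  62  62  72  59  66  64  89 131 151 152 160 161 126 100  96 167  36  70  73  69  70  69  70
[0.60374369 0.10101647 0.05561107]
fit 0 [341.1 254.7]
fit 1 [353.1 252.6]
fit -1 [332.6 246.7]
pocket(scene) 0 [341.2 256.3]
pocket(scene) 1 [353.9 254.1]
pocket(scene) -1 [332.2 247.8]
```

>>> arm_command(commands=[{"tx":-0.01,"ty":0,"tz":-0.003,"twist":0},{"tx":-0.016,"ty":0,"tz":-0.003,"twist":0},{"tx":-0.019,"ty":0,"tz":-0.002,"twist":0},{"tx":-0.022,"ty":0,"tz":0,"twist":0},{"tx":-0.025,"ty":0,"tz":0,"twist":0},{"tx":-0.028,"ty":0,"tz":0,"twist":0},{"tx":-0.028,"ty":0.004,"tz":0,"twist":0},{"tx":-0.024,"ty":0.004,"tz":0,"twist":0}])

```text
t: 26.27
eef_pos: [0.6031, 0.1054, 0.0546]
ee_rot: [-3.141, -0.001, -1.614]
force: [-3.1, -1.3, 8.3]
width: 0.022
gripper_force: 30.1
```

```bash
cat > m6.py <<'E'
import sys
from h import *
def edges(c,rows=None):
    """sub-pixel white->dark edges just outside the two +x facets; signed gap to the pocket's rim lines, px"""
    g=cv2.cvtColor(grab_frame("scene"),cv2.COLOR_RGB2GRAY).astype(float)
    P=[proj("scene",[c[0]+.0329*np.cos(np.pi/3*i-.043),c[1]+.0329*np.sin(np.pi/3*i-.043),.03]) for i in(-1,0,1)]
    for a,b,n in((P[0],P[1],"-y facet"),(P[1],P[2],"+y facet")):
        d=(b-a)/np.linalg.norm(b-a);nn=np.array([-d[1],d[0]]);out=[]
        for f in(.2,.35,.5,.65,.8):
            o=a+(b-a)*f;t=np.arange(-6,6.01,.25);pts=o+t[:,None]*nn
            v=cv2.remap(g.astype(np.float32),pts[:,0].astype(np.float32)[None],pts[:,1].astype(np.float32)[None],cv2.INTER_LINEAR)[0]
            k=np.nonzero(v<100)[0]; 
            out.append(round(t[k[(t[k]<4)].max()],2) if len(k[(t[k]<4)]) else None)
        print(n,out)
edges(list(map(float,sys.argv[1:3])))
E
python3 m6.py .6064 .103; python3 go.py .603 .105 .055 -92.45
```

```text
-y facet [np.float64(0.75), np.float64(0.75), np.float64(1.0), np.float64(0.75), np.float64(0.75)]
+y facet [np.float64(-0.25), np.float64(0.25), np.float64(0.0), np.float64(0.0), np.float64(0.25)]
tx 0.001 ty 0.000 tz -0.001 twist -0.000 dist 0.0 at [0.6031 0.1053 0.0547] -92.51 F [-2.8 -1.3  7.5] w 0.0217 t 26.3
```

>>> arm_command(commands=[{"tx":0,"ty":0.004,"tz":-0.002,"twist":0},{"tx":-0.004,"ty":0.007,"tz":-0.002,"twist":0},{"tx":-0.006,"ty":0.01,"tz":0,"twist":0},{"tx":-0.006,"ty":0.013,"tz":0,"twist":0},{"tx":-0.01,"ty":0.013,"tz":0,"twist":0},{"tx":-0.01,"ty":0.01,"tz":0.0,"twist":0},{"tx":-0.004,"ty":0.012,"tz":0,"twist":0},{"tx":-0.004,"ty":0.012,"tz":0,"twist":0}])

```text
t: 26.98
eef_pos: [0.5999, 0.1076, 0.0535]
ee_rot: [-3.141, 0.001, -1.615]
force: [2.0, 3.8, -2.7]
width: 0.0219
gripper_force: 29.9
```

```bash
python3 m6.py .6064 .103
```

```text
-y facet [np.float64(-0.25), np.float64(-0.5), np.float64(-0.25), np.float64(-0.25), np.float64(-0.5)]
+y facet [np.float64(-0.5), np.float64(-0.25), np.float64(0.0), np.float64(0.0), np.float64(-0.25)]
```

>>> arm_command(commands=[{"tx":0,"ty":0,"tz":0.008,"twist":0},{"tx":0,"ty":0,"tz":0.016,"twist":0},{"tx":0,"ty":0,"tz":0.024,"twist":0},{"tx":0,"ty":0,"tz":0.032,"twist":0},{"tx":0,"ty":0,"tz":0.04,"twist":0},{"tx":0,"ty":0,"tz":0.048,"twist":0},{"tx":0,"ty":0,"tz":0.056,"twist":0},{"tx":0,"ty":0,"tz":0.056,"twist":0}])

```text
t: 27.7
eef_pos: [0.6007, 0.1071, 0.041]
ee_rot: [-3.14, 0.0, -1.614]
force: [0.3, 2.2, 7.0]
width: 0.0216
gripper_force: 29.9
```

>>> arm_command(commands=[{"tx":0.003,"ty":0,"tz":0.004,"twist":0},{"tx":-0.003,"ty":0,"tz":0.006,"twist":0},{"tx":0,"ty":0.003,"tz":0.006,"twist":0.01},{"tx":0,"ty":-0.003,"tz":0.006,"twist":-0.01},{"tx":0,"ty":0,"tz":0.006,"twist":0},{"tx":0,"ty":0,"tz":0.004,"twist":0},{"tx":0,"ty":0,"tz":0,"twist":0},{"tx":0,"ty":0,"tz":0,"twist":0}])

```text
t: 28.37
eef_pos: [0.6007, 0.1068, 0.0407]
ee_rot: [-3.14, 0.0, -1.615]
force: [2.2, -0.0, 4.8]
width: 0.0217
gripper_force: 30.0
```

>>> arm_command(commands=[{"tx":0,"ty":0,"tz":0,"twist":0},{"tx":0,"ty":0,"tz":0,"twist":0},{"tx":0,"ty":0,"tz":0,"twist":0},{"tx":0,"ty":0,"tz":0,"twist":0},{"tx":0,"ty":0,"tz":-0.05,"twist":0},{"tx":0,"ty":0,"tz":-0.15,"twist":0},{"tx":0,"ty":0,"tz":-0.3,"twist":0},{"tx":0,"ty":0,"tz":-0.35,"twist":0}], claw=0.6)

```text
t: 29.03
eef_pos: [0.6014, 0.1072, 0.1315]
ee_rot: [-3.138, 0.001, -1.614]
force: [2.0, -0.3, 1.3]
width: 0.0523
gripper_force: 0.0
```

```bash
python3 go.py .55 -.2505 .13 37
```

```text
tx 1.438 ty 0.144 tz 0.006 twist -0.719 dist 0.361 at [0.6014 0.1072 0.1315] -92.48 F [ 2.  -0.3  1.3] w 0.0523 t 29.0
```

>>> arm_command(commands=[{"tx":0.95,"ty":0.1,"tz":0,"twist":0.28},{"tx":0.95,"ty":0.1,"tz":0,"twist":0.28},{"tx":0.95,"ty":0.1,"tz":0,"twist":0.28},{"tx":0.95,"ty":0.1,"tz":0,"twist":0.28},{"tx":0.95,"ty":0.1,"tz":0,"twist":0.28},{"tx":0.95,"ty":0.1,"tz":0,"twist":0.28},{"tx":0.95,"ty":0.1,"tz":0,"twist":0.28},{"tx":0.95,"ty":0.1,"tz":0,"twist":0.28}], claw=0.7)

```text
t: 29.7
eef_pos: [0.5632, -0.131, 0.1268]
ee_rot: [3.141, -0.001, -2.504]
force: [0.1, 0.5, -0.4]
width: 0.0615
gripper_force: 0.0
```

```bash
python3 go.py .55 -.2505 .1 -143; cat > m7.py <<'E'
# seated fitting check: fit z too (scene). args x y theta
import sys
from fit import *
x,y,t=map(float,sys.argv[1:4]);fr=frames(("scene",))
def mk(z): return [[[(a,b,c+z) for a,b,c in f] for f in p] for p in (prism(ngon(.0312,6),.0185,.026),FIT[1])]
for z in(.012,.016,.02,.026,.03):
    s=np.array([[0,0,0],[.004,0,0],[0,.004,0],[0,0,.1]])+[x,y,np.radians(t)]
    r=minimize(cost,s[0],args=(mk(z),fr),method="Nelder-Mead",options=dict(initial_simplex=s,maxiter=80))
    print(z,r.x.round(4),round(r.fun,5))
E
python3 m7.py .6055 .103 -2.45; python3 m4.py ABD
```

```text
tx 0.327 ty -0.352 tz 0.107 twist -0.003 dist 0.123 at [ 0.5632 -0.131   0.1268] -143.45 F [ 0.1  0.5 -0.4] w 0.0615 t 29.7
0.012 [ 0.6052  0.1037 -0.0708] 0.02693
0.016 [ 0.6075  0.1044 -0.0928] 0.02711
0.02 [ 0.6102  0.1048 -0.0989] 0.02731
0.026 [ 0.6044  0.1059 -0.0201] 0.03029
0.03 [ 0.6161  0.1054 -0.0572] 0.02794
A [ 0.6232 -0.3063] 106.5 0.00017
B [ 0.5488 -0.4176] 149.8 0.0169
D [ 0.4273 -0.3032] 16.5 0.01336
```

```bash
cat > m8.py <<'E'
from h import *
grab_frame("scene");grab_frame("top")
for cam in("scene","top"):
    for r in boxes_of("fitting0_mid",cam):
        if r["score"]>.15: print(cam,round(r["score"],2),np.round(r["rect"]))
for n,p in dict(A=(.5553,-.2514),B=(.5488,-.4175),D=(.4345,-.3268)).items(): print(n,proj("scene",[*p,.031]).round(),proj("top",[p[0]-.005,p[1],.031]).round())
print("tcp",proj("scene",get_state()["eef_pos"]).round())
f=grab_frame("scene")[130:290,150:350];cv2.imwrite("pics/p12.png",np.clip(255*(cv2.resize(f,None,fx=3.7,fy=3.7,interpolation=cv2.INTER_CUBIC)/255.)**.6,0,255).astype(np.uint8)[:,:,::-1])
E
python3 m8.py
```

```text
scene 0.51 [223. 207. 387. 302.]
top 0.71 [408. 228. 429. 243.]
A [224. 199.] [394. 198.]
B [170. 185.] [447. 200.]
D [217. 163.] [419. 236.]
tcp [262. 189.]
```

View pics/p12.png

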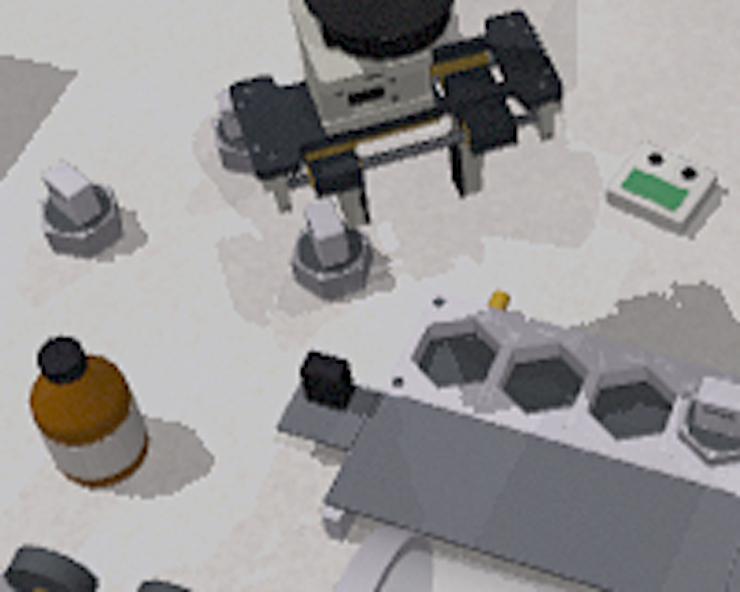

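The knock has happened: fitting A moved to about (239,197) in the scene, while C sits flat in pocket 3. Refitting A from that spot.

```bash
python3 - <<'E'
from fit import *
ini=ray("scene",(238.6,196.2),.031)[:2];fr=frames(("scene",));res=[]
for th in np.arange(12)*np.pi/12:
    r=fit(FIT,ini,[th],fr);res.append((r.fun,r.x))
res.sort(key=lambda a:a[0])
for f,x in res[:4]: print(round(f,5),x[:2].round(4),np.degrees(x[2]).round(1)%180)
E
python3 m4.py BD
```

```text
0.02376 [ 0.5342 -0.2162] 7.699999999999989
0.02378 [ 0.5337 -0.2164] 7.4
0.0238 [ 0.534  -0.2162] 7.699999999999989
0.02381 [ 0.5339 -0.2163] 8.3
B [ 0.5488 -0.4176] 149.8 0.01691
D [ 0.4296 -0.2995] -7.7 0.0137
```

```bash
python3 go.py .5 .05 .2 -143
```

```text
tx -0.226 ty 0.725 tz -0.291 twist 0.001 dist 0.203 at [ 0.5646 -0.1285  0.1273] -142.81 F [ 0.3  0.3 -0.2] w 0.0616 t 30.1
```

>>> arm_command(commands=[{"tx":-0.22,"ty":0.72,"tz":-0.29,"twist":0},{"tx":-0.22,"ty":0.72,"tz":-0.29,"twist":0},{"tx":-0.22,"ty":0.72,"tz":-0.29,"twist":0},{"tx":-0.22,"ty":0.72,"tz":-0.29,"twist":0},{"tx":-0.22,"ty":0.72,"tz":-0.29,"twist":0},{"tx":-0.22,"ty":0.72,"tz":-0.29,"twist":0},{"tx":-0.22,"ty":0.72,"tz":-0.29,"twist":0},{"tx":-0.22,"ty":0.72,"tz":-0.29,"twist":0}])

```text
t: 30.82
eef_pos: [0.4996, 0.0479, 0.1998]
ee_rot: [3.142, 0.0, -2.493]
force: [0.1, -0.9, -0.4]
width: 0.0611
gripper_force: 0.0
```

```bash
cat > m9.py <<'E'
import sys
from fit import *
fr=frames()
def run(n,x,y,cams):
    f2={k:fr[k] for k in cams};o=0 if cams!=("top",) else -.005;res=[]
    for th in np.arange(0,180,20):
        s=np.array([[0,0,0],[.006,0,0],[0,.006,0],[0,0,.2]])+[x+o,y,np.radians(th)]
        r=minimize(cost,s[0],args=(FIT,f2),method="Nelder-Mead",options=dict(initial_simplex=s,maxiter=100,xatol=2e-4,fatol=1e-7))
        res.append((r.fun,r.x))
    res.sort(key=lambda a:a[0]);print(n,cams,[(round(f,4),*q[:2].round(4),np.degrees(q[2]).round(0)%180) for f,q in res[:4]])
a=sys.argv[1:]
for i in range(0,len(a),3):
    for c in(("scene",),("top",)): run(a[i],float(a[i+1]),float(a[i+2]),c)
E
python3 m9.py A .534 -.216 B .5488 -.4175 D .4345 -.3268
```

```text
A ('scene',) [(np.float64(0.0172), np.float64(0.5314), np.float64(-0.2179), np.float64(128.0)), (np.float64(0.0172), np.float64(0.5314), np.float64(-0.2179), np.float64(128.0)), (np.float64(0.0172), np.float64(0.5317), np.float64(-0.2176), np.float64(128.0)), (np.float64(0.0183), np.float64(0.5327), np.float64(-0.2168), np.float64(7.0))]
A ('top',) [(np.float64(0.0225), np.float64(0.5265), np.float64(-0.2154), np.float64(125.0)), (np.float64(0.0225), np.float64(0.5259), np.float64(-0.2151), np.float64(124.0)), (np.float64(0.0226), np.float64(0.5256), np.float64(-0.2148), np.float64(128.0)), (np.float64(0.0226), np.float64(0.5259), np.float64(-0.2159), np.float64(123.0))]
B ('scene',) [(np.float64(0.0162), np.float64(0.5488), np.float64(-0.4173), np.float64(151.0)), (np.float64(0.0162), np.float64(0.5488), np.float64(-0.4175), np.float64(150.0)), (np.float64(0.0162), np.float64(0.5493), np.float64(-0.4173), np.float64(150.0)), (np.float64(0.018), np.float64(0.55), np.float64(-0.4162), np.float64(33.0))]
B ('top',) [(np.float64(0.0218), np.float64(0.5432), np.float64(-0.4125), np.float
[... 229 characters left out ...]
.4127), np.float64(160.0))]
D ('scene',) [(np.float64(0.0161), np.float64(0.4346), np.float64(-0.3271), np.float64(32.0)), (np.float64(0.0161), np.float64(0.4346), np.float64(-0.3271), np.float64(32.0)), (np.float64(0.0161), np.float64(0.4345), np.float64(-0.3273), np.float64(32.0)), (np.float64(0.0183), np.float64(0.4346), np.float64(-0.3262), np.float64(86.0))]
D ('top',) [(np.float64(0.0204), np.float64(0.425), np.float64(-0.3008), np.float64(99.0)), (np.float64(0.0216), np.float64(0.4288), np.float64(-0.3231), np.float64(26.0)), (np.float64(0.0216), np.float64(0.4287), np.float64(-0.3231), np.float64(26.0)), (np.float64(0.0216), np.float64(0.4287), np.float64(-0.3229), np.float64(31.0))]
```

```bash
python3 go.py .5262 -.217 .1 -143
```

```text
tx 0.551 ty -0.906 tz 0.397 twist 0.000 dist 0.283 at [0.4996 0.0468 0.1992] -142.96 F [ 0.7 -0.3 -0.3] w 0.0615 t 30.9
```

>>> arm_command(commands=[{"tx":0.55,"ty":-0.906,"tz":0.3,"twist":0},{"tx":0.55,"ty":-0.906,"tz":0.3,"twist":0},{"tx":0.55,"ty":-0.906,"tz":0.3,"twist":0},{"tx":0.55,"ty":-0.906,"tz":0.3,"twist":0},{"tx":0.55,"ty":-0.906,"tz":0.3,"twist":0},{"tx":0.55,"ty":-0.906,"tz":0.3,"twist":0},{"tx":0.55,"ty":-0.906,"tz":0.3,"twist":0},{"tx":0.55,"ty":-0.906,"tz":0.4,"twist":0}])

```text
t: 31.58
eef_pos: [0.5279, -0.2221, 0.1006]
ee_rot: [-3.138, 0.001, -2.499]
force: [1.6, -0.0, 0.6]
width: 0.0611
gripper_force: 0.0
```

```bash
python3 go.py .5262 -.217 .0275 -143
```

```text
tx -0.007 ty 0.020 tz 0.293 twist -0.001 dist 0.073 at [ 0.5279 -0.2221  0.1006] -143.2 F [ 1.6 -0.   0.6] w 0.0611 t 31.6
```

>>> arm_command(commands=[{"tx":0,"ty":0,"tz":0.05,"twist":0},{"tx":0,"ty":0,"tz":0.12,"twist":0},{"tx":0,"ty":0,"tz":0.2,"twist":0},{"tx":0,"ty":0,"tz":0.26,"twist":0},{"tx":0,"ty":0,"tz":0.285,"twist":0},{"tx":0,"ty":0,"tz":0.285,"twist":0},{"tx":0,"ty":0,"tz":0.285,"twist":0},{"tx":0,"ty":0,"tz":0.285,"twist":0}])

```text
t: 32.25
eef_pos: [0.5272, -0.2166, 0.0293]
ee_rot: [-3.141, 0.001, -2.495]
force: [0.0, 0.5, 0.6]
width: 0.0615
gripper_force: 0.0
```

>>> arm_command(commands=[{"tx":0,"ty":0,"tz":0,"twist":0},{"tx":0,"ty":0,"tz":0,"twist":0},{"tx":0,"ty":0,"tz":0,"twist":0},{"tx":0,"ty":0,"tz":0,"twist":0},{"tx":0,"ty":0,"tz":0,"twist":0},{"tx":0,"ty":0,"tz":0,"twist":0},{"tx":0,"ty":0,"tz":0,"twist":0},{"tx":0,"ty":0,"tz":0,"twist":0}], claw=0, grip_force=45)

```text
t: 32.92
eef_pos: [0.5274, -0.2163, 0.0291]
ee_rot: [-3.14, 0.001, -2.494]
force: [1.5, -1.5, 1.7]
width: 0.0211
gripper_force: 44.7
```

```bash
python3 go.py .5262 -.217 .14 -143
```

```text
tx 0.005 ty 0.001 tz -0.444 twist 0.001 dist 0.111 at [ 0.5274 -0.2163  0.0291] -142.91 F [ 1.5 -1.5  1.7] w 0.0211 t 32.9
```

>>> arm_command(commands=[{"tx":0,"ty":0,"tz":-0.1,"twist":0},{"tx":0,"ty":0,"tz":-0.25,"twist":0},{"tx":0,"ty":0,"tz":-0.4,"twist":0},{"tx":0,"ty":0,"tz":-0.42,"twist":0},{"tx":0,"ty":0,"tz":-0.42,"twist":0.053},{"tx":0,"ty":0,"tz":-0.42,"twist":0.053},{"tx":0,"ty":0,"tz":-0.42,"twist":0.053},{"tx":0,"ty":0,"tz":-0.42,"twist":0.053}])

```text
t: 33.58
eef_pos: [0.5259, -0.2158, 0.1328]
ee_rot: [3.14, -0.001, -2.659]
force: [-0.3, -0.5, -2.8]
width: 0.0214
gripper_force: 44.7
```

```bash
python3 go.py .6002 .0376 .134 -152.45
```

```text
tx -0.733 ty 0.760 tz -0.005 twist 0.000 dist 0.264 at [ 0.5259 -0.2158  0.1328] -152.37 F [-0.3 -0.5 -2.8] w 0.0214 t 33.6
```

>>> arm_command(commands=[{"tx":-0.733,"ty":0.76,"tz":0,"twist":0},{"tx":-0.733,"ty":0.76,"tz":0,"twist":0},{"tx":-0.733,"ty":0.76,"tz":0,"twist":0},{"tx":-0.733,"ty":0.76,"tz":0,"twist":0},{"tx":-0.733,"ty":0.76,"tz":0,"twist":0},{"tx":-0.733,"ty":0.76,"tz":0,"twist":0},{"tx":-0.733,"ty":0.76,"tz":0,"twist":0},{"tx":-0.733,"ty":0.76,"tz":0,"twist":0}])

```text
t: 34.25
eef_pos: [0.602, 0.0408, 0.1326]
ee_rot: [3.141, -0.001, -2.655]
force: [0.4, -0.3, -2.7]
width: 0.0215
gripper_force: 44.7
```

>>> arm_command(commands=[{"tx":0,"ty":0,"tz":0.05,"twist":0},{"tx":0,"ty":0,"tz":0.12,"twist":0},{"tx":0,"ty":0,"tz":0.2,"twist":0},{"tx":0,"ty":0,"tz":0.27,"twist":0},{"tx":0,"ty":0,"tz":0.285,"twist":0},{"tx":0,"ty":0,"tz":0.285,"twist":0},{"tx":0,"ty":0,"tz":0.285,"twist":0},{"tx":0,"ty":0,"tz":0.285,"twist":0}])

```text
t: 34.92
eef_pos: [0.6021, 0.0371, 0.0635]
ee_rot: [-3.141, 0.002, -2.661]
force: [0.8, 0.4, -2.3]
width: 0.0211
gripper_force: 44.7
```

```bash
python3 go.py .6002 .0376 .06 -152.45;python3 m6.py .6036 .0374
```

```text
tx 0.006 ty 0.005 tz 0.014 twist 0.000 dist 0.004 at [0.6021 0.0371 0.0635] -152.44 F [ 0.8  0.4 -2.3] w 0.0211 t 34.9
-y facet [np.float64(-0.25), np.float64(-0.25), np.float64(0.0), np.float64(0.5), np.float64(0.75)]
+y facet [np.float64(3.75), np.float64(3.75), np.float64(3.75), np.float64(3.75), np.float64(3.75)]
```

>>> arm_command(commands=[{"tx":0.006,"ty":0.005,"tz":0,"twist":0},{"tx":0.006,"ty":0.005,"tz":0.01,"twist":0},{"tx":0.006,"ty":0.005,"tz":0.02,"twist":0},{"tx":0.006,"ty":0.005,"tz":0.03,"twist":0},{"tx":0.006,"ty":0.005,"tz":0.03,"twist":0},{"tx":0.006,"ty":0.005,"tz":0.03,"twist":0},{"tx":0.006,"ty":0.005,"tz":0.03,"twist":0},{"tx":0.006,"ty":0.005,"tz":0.03,"twist":0}])

```text
t: 35.63
eef_pos: [0.5994, 0.0376, 0.0548]
ee_rot: [3.142, -0.0, -2.661]
force: [0.5, 1.1, -3.5]
width: 0.0212
gripper_force: 44.7
```

It has entered freely, so I'll continue down.

>>> arm_command(commands=[{"tx":0,"ty":0,"tz":0.01,"twist":0},{"tx":0,"ty":0,"tz":0.02,"twist":0},{"tx":0,"ty":0,"tz":0.03,"twist":0},{"tx":0,"ty":0,"tz":0.04,"twist":0},{"tx":0,"ty":0,"tz":0.05,"twist":0},{"tx":0,"ty":0,"tz":0.057,"twist":0},{"tx":0,"ty":0,"tz":0.057,"twist":0},{"tx":0,"ty":0,"tz":0.057,"twist":0}])

```text
t: 36.3
eef_pos: [0.5997, 0.0375, 0.041]
ee_rot: [-3.141, 0.001, -2.661]
force: [0.8, 1.1, 2.7]
width: 0.0213
gripper_force: 44.6
```

>>> arm_command(commands=[{"tx":0,"ty":0,"tz":0,"twist":0},{"tx":0,"ty":0,"tz":0,"twist":0},{"tx":0,"ty":0,"tz":0,"twist":0},{"tx":0,"ty":0,"tz":0,"twist":0},{"tx":0,"ty":0,"tz":-0.05,"twist":0},{"tx":0,"ty":0,"tz":-0.15,"twist":0},{"tx":0,"ty":0,"tz":-0.3,"twist":0},{"tx":0,"ty":0,"tz":-0.35,"twist":0}], claw=0.55)

```text
t: 36.97
eef_pos: [0.6014, 0.0377, 0.1327]
ee_rot: [-3.14, 0.004, -2.66]
force: [0.9, 0.0, 0.9]
width: 0.0484
gripper_force: 0.0
```

```bash
python3 go.py .56 -.18 .13 -119; python3 m4.py BD
```

```text
tx 0.550 ty -0.695 tz 0.011 twist -0.186 dist 0.222 at [0.6014 0.0377 0.1327] -152.42 F [0.9 0.  0.9] w 0.0484 t 37.0
B [ 0.5489 -0.4176] 151.2 0.01711
D [ 0.4343 -0.3272] 31.5 0.01723
```

>>> arm_command(commands=[{"tx":0.55,"ty":-0.7,"tz":0,"twist":-0.186},{"tx":0.55,"ty":-0.7,"tz":0,"twist":-0.186},{"tx":0.55,"ty":-0.7,"tz":0,"twist":-0.186},{"tx":0.55,"ty":-0.7,"tz":0,"twist":-0.186},{"tx":0.55,"ty":-0.7,"tz":0,"twist":-0.186},{"tx":0.55,"ty":-0.7,"tz":0,"twist":-0.186},{"tx":0.55,"ty":-0.7,"tz":0,"twist":-0.186},{"tx":0.55,"ty":-0.7,"tz":0,"twist":-0.186}], claw=0.7)

```text
t: 37.68
eef_pos: [0.5576, -0.1826, 0.1278]
ee_rot: [3.141, -0.0, -2.08]
force: [0.0, 0.3, 0.2]
width: 0.0615
gripper_force: 0.0
```

```bash
python3 go.py .5437 -.416 .1 -119; python3 m7.py .6036 .0374 117.55 | head -3
```

```text
tx 0.842 ty -0.407 tz 0.111 twist -0.001 dist 0.235 at [ 0.5576 -0.1826  0.1278] -119.17 F [0.  0.3 0.2] w 0.0615 t 37.7
0.012 [0.6017 0.0379 2.0879] 0.02834
0.016 [0.6045 0.0383 2.0311] 0.02844
0.02 [0.6072 0.0388 2.0485] 0.02867
```

>>> arm_command(commands=[{"tx":0.842,"ty":-0.407,"tz":0,"twist":0},{"tx":0.842,"ty":-0.407,"tz":0,"twist":0},{"tx":0.842,"ty":-0.407,"tz":0,"twist":0},{"tx":0.842,"ty":-0.407,"tz":0,"twist":0},{"tx":0.842,"ty":-0.407,"tz":0,"twist":0},{"tx":0.842,"ty":-0.407,"tz":0,"twist":0},{"tx":0.842,"ty":-0.407,"tz":0.1,"twist":0},{"tx":0.842,"ty":-0.407,"tz":0.1,"twist":0}])

```text
t: 38.4
eef_pos: [0.5434, -0.4137, 0.0984]
ee_rot: [3.135, 0.001, -2.079]
force: [-1.4, 1.5, -2.4]
width: 0.0617
gripper_force: 0.0
```

```bash
python3 go.py .5437 -.416 .029 -119
```

```text
tx 0.008 ty -0.005 tz 0.278 twist -0.001 dist 0.069 at [ 0.5434 -0.4137  0.0984] -119.13 F [-1.4  1.5 -2.4] w 0.0617 t 38.4
```

>>> arm_command(commands=[{"tx":0.004,"ty":-0.002,"tz":0.05,"twist":0},{"tx":0.004,"ty":-0.002,"tz":0.12,"twist":0},{"tx":0.004,"ty":-0.002,"tz":0.2,"twist":0},{"tx":0.004,"ty":-0.002,"tz":0.26,"twist":0},{"tx":0.004,"ty":-0.002,"tz":0.285,"twist":0},{"tx":0.004,"ty":-0.002,"tz":0.285,"twist":0},{"tx":0.004,"ty":-0.002,"tz":0.285,"twist":0},{"tx":0.004,"ty":-0.002,"tz":0.285,"twist":0}])

```text
t: 39.07
eef_pos: [0.5464, -0.4156, 0.0333]
ee_rot: [-3.14, -0.0, -2.076]
force: [0.2, 1.4, -0.1]
width: 0.0609
gripper_force: 0.0
```

>>> arm_command(commands=[{"tx":0,"ty":0,"tz":0,"twist":0},{"tx":0,"ty":0,"tz":0,"twist":0},{"tx":0,"ty":0,"tz":0,"twist":0},{"tx":0,"ty":0,"tz":0,"twist":0},{"tx":0,"ty":0,"tz":0,"twist":0},{"tx":0,"ty":0,"tz":0,"twist":0},{"tx":0,"ty":0,"tz":0,"twist":0},{"tx":0,"ty":0,"tz":0,"twist":0}], claw=0, grip_force=45)

```text
t: 39.73
eef_pos: [0.546, -0.4162, 0.0322]
ee_rot: [-3.14, -0.0, -2.077]
force: [3.2, -0.6, 0.9]
width: 0.0215
gripper_force: 44.8
```

```bash
python3 go.py .5437 -.416 .14 -119
```

```text
tx 0.004 ty 0.008 tz -0.431 twist 0.000 dist 0.108 at [ 0.546  -0.4162  0.0322] -118.98 F [ 3.2 -0.6  0.9] w 0.0215 t 39.7
```

>>> arm_command(commands=[{"tx":0,"ty":0,"tz":-0.1,"twist":0},{"tx":0,"ty":0,"tz":-0.25,"twist":0},{"tx":0,"ty":0,"tz":-0.4,"twist":-0.03},{"tx":0,"ty":0,"tz":-0.42,"twist":-0.07},{"tx":0,"ty":0,"tz":-0.42,"twist":-0.1475},{"tx":0,"ty":0,"tz":-0.42,"twist":-0.1475},{"tx":0,"ty":0,"tz":-0.42,"twist":-0.1475},{"tx":0,"ty":0,"tz":-0.42,"twist":-0.1475}])

```text
t: 40.4
eef_pos: [0.5445, -0.4153, 0.1359]
ee_rot: [3.14, 0.001, -1.617]
force: [-0.7, -0.4, -3.4]
width: 0.0213
gripper_force: 44.7
```

```bash
python3 go.py .5957 -.0277 .138 -92.45
```

```text
tx -1.558 ty -0.132 tz -0.008 twist -0.001 dist 0.391 at [ 0.5445 -0.4153  0.1359] -92.67 F [-0.7 -0.4 -3.4] w 0.0213 t 40.4
```

>>> arm_command(commands=[{"tx":-0.9,"ty":-0.1,"tz":0,"twist":-0.001},{"tx":-0.9,"ty":-0.1,"tz":0,"twist":-0.001},{"tx":-0.9,"ty":-0.1,"tz":0,"twist":-0.001},{"tx":-0.9,"ty":-0.1,"tz":0,"twist":-0.001},{"tx":-0.9,"ty":-0.1,"tz":0,"twist":-0.001},{"tx":-0.9,"ty":-0.1,"tz":0,"twist":-0.001},{"tx":-0.9,"ty":-0.1,"tz":0,"twist":-0.001},{"tx":-0.9,"ty":-0.1,"tz":0,"twist":-0.001}])

```text
t: 41.07
eef_pos: [0.5798, -0.1906, 0.1365]
ee_rot: [3.141, 0.0, -1.611]
force: [-0.4, -0.3, -3.5]
width: 0.0209
gripper_force: 45.0
```

```bash
python3 go.py .5957 -.0277 .07 -92.45
```

```text
tx -0.654 ty -0.037 tz 0.266 twist 0.001 dist 0.177 at [ 0.5798 -0.1906  0.1365] -92.32 F [-0.4 -0.3 -3.5] w 0.0209 t 41.1
```

>>> arm_command(commands=[{"tx":-0.3,"ty":-0.02,"tz":0,"twist":0.001},{"tx":-0.5,"ty":-0.037,"tz":0,"twist":0.001},{"tx":-0.654,"ty":-0.037,"tz":0,"twist":0.001},{"tx":-0.654,"ty":-0.037,"tz":0,"twist":0.001},{"tx":-0.654,"ty":-0.037,"tz":0,"twist":0.001},{"tx":-0.654,"ty":-0.037,"tz":0.14,"twist":0.001},{"tx":-0.654,"ty":-0.037,"tz":0.266,"twist":0.001},{"tx":-0.654,"ty":-0.037,"tz":0.266,"twist":0.001}])

```text
t: 41.73
eef_pos: [0.5908, -0.0303, 0.0641]
ee_rot: [3.131, -0.002, -1.618]
force: [-2.3, -1.3, -4.7]
width: 0.0211
gripper_force: 45.0
```

```bash
python3 m6.py .6008 -.0284; python3 go.py .5957 -.0277 .06 -92.45
```

```text
-y facet [np.float64(0.0), np.float64(0.0), np.float64(-0.25), np.float64(-0.25), np.float64(-0.25)]
+y facet [np.float64(-0.25), np.float64(-0.5), np.float64(-0.5), np.float64(-0.25), np.float64(-0.5)]
tx -0.012 ty -0.013 tz 0.029 twist -0.001 dist 0.008 at [ 0.5924 -0.0305  0.0671] -92.62 F [ 0.  -0.2 -2.3] w 0.0206 t 41.8
```

>>> arm_command(commands=[{"tx":0,"ty":0,"tz":0,"twist":0},{"tx":0,"ty":0,"tz":0,"twist":0},{"tx":0,"ty":0,"tz":0,"twist":0},{"tx":0,"ty":0,"tz":0,"twist":0},{"tx":0,"ty":0,"tz":0,"twist":0},{"tx":0,"ty":0,"tz":0,"twist":0},{"tx":0,"ty":0,"tz":0,"twist":0},{"tx":0,"ty":0,"tz":0,"twist":0}])

```text
t: 42.45
eef_pos: [0.5956, -0.029, 0.0706]
ee_rot: [-3.141, 0.0, -1.613]
force: [-0.2, -0.0, -3.4]
width: 0.0211
gripper_force: 45.0
```

```bash
python3 m6.py .6008 -.0284; python3 go.py .5957 -.0277 .06 -92.45
```

```text
-y facet [np.float64(0.0), np.float64(0.0), np.float64(0.0), np.float64(-0.25), np.float64(-0.25)]
+y facet [np.float64(-0.25), np.float64(0.0), np.float64(0.0), np.float64(0.25), np.float64(-0.25)]
tx -0.005 ty -0.001 tz 0.042 twist 0.000 dist 0.011 at [ 0.5955 -0.029   0.0704] -92.43 F [-0.1  0.3 -3.1] w 0.0209 t 42.5
```

Good alignment. I'll correct 1.2 mm in y, then lower past the rim (contact would come at about 0.062).

>>> arm_command(commands=[{"tx":-0.005,"ty":0,"tz":0,"twist":0},{"tx":-0.005,"ty":0,"tz":0.01,"twist":0},{"tx":-0.005,"ty":0,"tz":0.02,"twist":0},{"tx":-0.005,"ty":0,"tz":0.03,"twist":0},{"tx":-0.005,"ty":0,"tz":0.04,"twist":0},{"tx":-0.005,"ty":0,"tz":0.045,"twist":0},{"tx":-0.005,"ty":0,"tz":0.045,"twist":0},{"tx":-0.005,"ty":0,"tz":0.045,"twist":0}])

```text
t: 43.17
eef_pos: [0.5964, -0.0269, 0.0604]
ee_rot: [-3.14, 0.001, -1.613]
force: [-3.2, 5.4, 8.7]
width: 0.0208
gripper_force: 45.1
```

```bash
python3 m6.py .6008 -.0284
```

```text
-y facet [np.float64(-0.25), np.float64(-0.25), np.float64(-0.25), np.float64(-0.5), np.float64(-0.25)]
+y facet [np.float64(-0.25), np.float64(0.0), np.float64(0.0), np.float64(-0.25), np.float64(-0.25)]
```

>>> arm_command(commands=[{"tx":0.004,"ty":0,"tz":-0.002,"twist":0},{"tx":0.008,"ty":0,"tz":-0.002,"twist":0},{"tx":0.008,"ty":0.004,"tz":-0.001,"twist":0},{"tx":0.004,"ty":0.004,"tz":0,"twist":0},{"tx":0,"ty":0.005,"tz":0,"twist":0},{"tx":-0.004,"ty":0.005,"tz":0,"twist":0},{"tx":-0.008,"ty":0.005,"tz":0,"twist":0},{"tx":-0.008,"ty":0.008,"tz":0,"twist":0}])

```text
t: 43.88
eef_pos: [0.5955, -0.0255, 0.06]
ee_rot: [-3.138, 0.0, -1.612]
force: [4.0, -0.5, 5.7]
width: 0.0211
gripper_force: 45.1
```

```bash
python3 m6.py .6008 -.0284
```

```text
-y facet [np.float64(-0.25), np.float64(0.0), np.float64(0.0), np.float64(-0.5), np.float64(-0.25)]
+y facet [np.float64(-0.25), np.float64(0.0), np.float64(0.0), np.float64(-0.5), np.float64(-0.25)]
```

>>> arm_command(commands=[{"tx":0.004,"ty":-0.004,"tz":0.001,"twist":0.015},{"tx":0.006,"ty":-0.004,"tz":0.001,"twist":-0.015},{"tx":0.009,"ty":-0.004,"tz":0.002,"twist":0.015},{"tx":0.012,"ty":-0.004,"tz":0.002,"twist":-0.015},{"tx":0.014,"ty":-0.004,"tz":0.002,"twist":0.015},{"tx":0.017,"ty":-0.004,"tz":0.002,"twist":-0.015},{"tx":0.017,"ty":-0.002,"tz":0.002,"twist":0},{"tx":0.012,"ty":-0.002,"tz":0.002,"twist":0}])

```text
t: 44.6
eef_pos: [0.5962, -0.0278, 0.0606]
ee_rot: [-3.137, 0.001, -1.614]
force: [1.2, 2.9, 10.4]
width: 0.021
gripper_force: 45.1
```

```bash
python3 m6.py .6008 -.0284; python3 go.py .5957 -.0277 .06 -92.45
```

```text
-y facet [np.float64(-0.25), np.float64(0.0), np.float64(-0.25), np.float64(0.0), np.float64(-0.25)]
+y facet [np.float64(-0.25), np.float64(0.0), np.float64(0.0), np.float64(-0.25), np.float64(-0.25)]
tx -0.000 ty 0.002 tz 0.002 twist 0.000 dist 0.001 at [ 0.5962 -0.0277  0.0605] -92.41 F [ 0.5  4.7 12.6] w 0.021 t 44.6
```

>>> arm_command(commands=[{"tx":-0.01,"ty":0.002,"tz":-0.002,"twist":0},{"tx":-0.014,"ty":0,"tz":-0.002,"twist":0},{"tx":-0.017,"ty":0.004,"tz":-0.001,"twist":0},{"tx":-0.02,"ty":0,"tz":0,"twist":0},{"tx":-0.023,"ty":0.004,"tz":0,"twist":0},{"tx":-0.026,"ty":0,"tz":0,"twist":0},{"tx":-0.026,"ty":0.004,"tz":0,"twist":0},{"tx":-0.022,"ty":0.002,"tz":0,"twist":0}])

```text
t: 45.32
eef_pos: [0.5941, -0.0234, 0.0582]
ee_rot: [-3.141, -0.0, -1.614]
force: [4.7, -1.8, -1.2]
width: 0.0206
gripper_force: 45.1
```

```bash
python3 m6.py .6008 -.0284; python3 go.py .5957 -.0277 .06 -92.45
```

```text
-y facet [np.float64(0.0), np.float64(0.0), np.float64(0.0), np.float64(-0.25), np.float64(-0.25)]
+y facet [np.float64(-0.25), np.float64(-0.25), np.float64(0.0), np.float64(-0.5), np.float64(-0.25)]
tx 0.016 ty -0.007 tz -0.008 twist -0.000 dist 0.005 at [ 0.5941 -0.0235  0.0581] -92.46 F [ 5.5 -1.4 -0.1] w 0.021 t 45.4
```

>>> arm_command(commands=[{"tx":0,"ty":-0.004,"tz":0.008,"twist":0},{"tx":0,"ty":-0.005,"tz":0.016,"twist":0},{"tx":0,"ty":-0.005,"tz":0.024,"twist":0},{"tx":0,"ty":-0.005,"tz":0.032,"twist":0},{"tx":0,"ty":-0.005,"tz":0.04,"twist":0},{"tx":0,"ty":-0.005,"tz":0.048,"twist":0},{"tx":0,"ty":-0.005,"tz":0.058,"twist":0},{"tx":0,"ty":-0.005,"tz":0.058,"twist":0}])

```text
t: 46.03
eef_pos: [0.5952, -0.0237, 0.0445]
ee_rot: [-3.141, -0.001, -1.613]
force: [1.6, -3.5, 5.5]
width: 0.0208
gripper_force: 45.0
```

>>> arm_command(commands=[{"tx":0,"ty":0,"tz":0,"twist":0},{"tx":0,"ty":0,"tz":0,"twist":0},{"tx":0,"ty":0,"tz":0,"twist":0},{"tx":0,"ty":0,"tz":0,"twist":0},{"tx":0,"ty":0,"tz":-0.05,"twist":0},{"tx":0,"ty":0,"tz":-0.15,"twist":0},{"tx":0,"ty":0,"tz":-0.3,"twist":0},{"tx":0,"ty":0,"tz":-0.35,"twist":0}], claw=0.55)

```text
t: 46.7
eef_pos: [0.5966, -0.023, 0.1359]
ee_rot: [-3.137, 0.0, -1.612]
force: [1.7, 1.5, 1.1]
width: 0.0482
gripper_force: 0.0
```

```bash
python3 m4.py D; python3 go.py .48 -.19 .13 -59.5
```

```text
D [ 0.4344 -0.3274] 31.9 0.01713
tx 0.688 ty 0.442 tz 0.028 twist -0.183 dist 0.204 at [ 0.5975 -0.0228  0.1371] -92.38 F [1.3 0.5 2.1] w 0.048 t 46.8
```

>>> arm_command(commands=[{"tx":0.688,"ty":0.442,"tz":0,"twist":-0.183},{"tx":0.688,"ty":0.442,"tz":0,"twist":-0.183},{"tx":0.688,"ty":0.442,"tz":0,"twist":-0.183},{"tx":0.688,"ty":0.442,"tz":0,"twist":-0.183},{"tx":0.688,"ty":0.442,"tz":0,"twist":-0.183},{"tx":0.688,"ty":0.442,"tz":0,"twist":-0.183},{"tx":0.688,"ty":0.442,"tz":0,"twist":-0.183},{"tx":0.688,"ty":0.442,"tz":0,"twist":-0.183}], claw=0.7)

```text
t: 47.42
eef_pos: [0.4772, -0.1904, 0.1315]
ee_rot: [-3.141, 0.0, -1.04]
force: [0.8, -0.4, 0.3]
width: 0.0613
gripper_force: 0.0
```

```bash
python3 go.py .4295 -.329 .12 -59; python3 m7.py .6008 -.0284 -2.45|head -3
```

```text
tx 0.382 ty 0.445 tz 0.046 twist -0.003 dist 0.147 at [ 0.4772 -0.1904  0.1315] -59.6 F [ 0.8 -0.4  0.3] w 0.0613 t 47.4
0.012 [ 0.6053 -0.0261  0.0084] 0.02246
0.016 [ 0.6075 -0.0249 -0.0032] 0.02235
0.02 [ 0.6099 -0.0238 -0.0138] 0.02243
```

>>> arm_command(commands=[{"tx":0.382,"ty":0.445,"tz":0,"twist":-0.003},{"tx":0.382,"ty":0.445,"tz":0,"twist":-0.003},{"tx":0.382,"ty":0.445,"tz":0,"twist":-0.003},{"tx":0.382,"ty":0.445,"tz":0,"twist":-0.003},{"tx":0.382,"ty":0.445,"tz":0,"twist":-0.003},{"tx":0.382,"ty":0.445,"tz":0,"twist":-0.003},{"tx":0.382,"ty":0.445,"tz":0,"twist":-0.003},{"tx":0.382,"ty":0.445,"tz":0,"twist":-0.003}])

```text
t: 48.13
eef_pos: [0.4307, -0.328, 0.1314]
ee_rot: [3.142, 0.0, -1.028]
force: [0.3, -0.6, 0.7]
width: 0.0611
gripper_force: 0.0
```

>>> arm_command(commands=[{"tx":0,"ty":0,"tz":0.1,"twist":0},{"tx":0,"ty":0,"tz":0.2,"twist":0},{"tx":0,"ty":0,"tz":0.28,"twist":0},{"tx":0,"ty":0,"tz":0.34,"twist":0},{"tx":0,"ty":0,"tz":0.385,"twist":0},{"tx":0,"ty":0,"tz":0.405,"twist":0},{"tx":0,"ty":0,"tz":0.405,"twist":0},{"tx":0,"ty":0,"tz":0.405,"twist":0}])

```text
t: 48.8
eef_pos: [0.4306, -0.3287, 0.0307]
ee_rot: [3.142, -0.0, -1.028]
force: [0.5, -0.5, 0.5]
width: 0.0615
gripper_force: 0.0
```

```bash
python3 go.py .4295 -.329 .029 -59
```

```text
tx -0.001 ty 0.004 tz 0.007 twist 0.001 dist 0.002 at [ 0.4306 -0.3287  0.0307] -58.88 F [ 0.5 -0.5  0.5] w 0.0615 t 48.8
```

>>> arm_command(commands=[{"tx":0,"ty":0,"tz":0.006,"twist":0},{"tx":0,"ty":0,"tz":0.006,"twist":0},{"tx":0,"ty":0,"tz":0.006,"twist":0},{"tx":0,"ty":0,"tz":0.006,"twist":0},{"tx":0,"ty":0,"tz":0.006,"twist":0},{"tx":0,"ty":0,"tz":0.006,"twist":0},{"tx":0,"ty":0,"tz":0.006,"twist":0},{"tx":0,"ty":0,"tz":0.006,"twist":0}], claw=0, grip_force=45)

```text
t: 49.47
eef_pos: [0.4302, -0.3293, 0.029]
ee_rot: [-3.141, -0.001, -1.029]
force: [1.1, -0.5, 0.9]
width: 0.0213
gripper_force: 44.8
```

```bash
python3 go.py .4295 -.329 .029 -59
```

```text
tx -0.002 ty 0.002 tz -0.000 twist 0.000 dist 0.001 at [ 0.4302 -0.3293  0.029 ] -58.96 F [ 1.1 -0.5  0.9] w 0.0213 t 49.5
```

>>> arm_command(commands=[{"tx":0,"ty":0,"tz":-0.1,"twist":0},{"tx":0,"ty":0,"tz":-0.25,"twist":0},{"tx":0,"ty":0,"tz":-0.4,"twist":-0.03},{"tx":0,"ty":0,"tz":-0.42,"twist":-0.07},{"tx":0,"ty":0,"tz":-0.42,"twist":-0.147},{"tx":0,"ty":0,"tz":-0.42,"twist":-0.147},{"tx":0,"ty":0,"tz":-0.42,"twist":-0.147},{"tx":0,"ty":0,"tz":-0.42,"twist":-0.147}])

```text
t: 50.13
eef_pos: [0.4292, -0.3288, 0.1331]
ee_rot: [3.142, 0.002, -0.571]
force: [-0.7, -0.1, -5.8]
width: 0.0211
gripper_force: 44.8
```

```bash
python3 go.py .5933 -.0946 .135 -32.45
```

```text
tx 0.046 ty -1.143 tz -0.007 twist -0.002 dist 0.286 at [ 0.4292 -0.3288  0.1331] -32.73 F [-0.7 -0.1 -5.8] w 0.0211 t 50.1
```

>>> arm_command(commands=[{"tx":0.046,"ty":-0.98,"tz":0,"twist":-0.002},{"tx":0.046,"ty":-0.98,"tz":0,"twist":-0.002},{"tx":0.046,"ty":-0.98,"tz":0,"twist":-0.002},{"tx":0.046,"ty":-0.98,"tz":0,"twist":-0.002},{"tx":0.046,"ty":-0.98,"tz":0,"twist":-0.002},{"tx":0.046,"ty":-0.98,"tz":0,"twist":-0.002},{"tx":0.046,"ty":-0.98,"tz":0,"twist":-0.002},{"tx":0.046,"ty":-0.98,"tz":0,"twist":-0.002}])

```text
t: 50.8
eef_pos: [0.5718, -0.1267, 0.1327]
ee_rot: [3.141, 0.002, -0.562]
force: [-1.0, -0.6, -4.4]
width: 0.0212
gripper_force: 44.9
```

```bash
python3 go.py .593 -.0944 .07 -32.45
```

```text
tx 0.003 ty -0.155 tz 0.251 twist 0.001 dist 0.074 at [ 0.5718 -0.1267  0.1327] -32.19 F [-1.  -0.6 -4.4] w 0.0212 t 50.8
```

>>> arm_command(commands=[{"tx":0.003,"ty":-0.155,"tz":0,"twist":0.001},{"tx":0.003,"ty":-0.155,"tz":0,"twist":0.001},{"tx":0.003,"ty":-0.155,"tz":0.1,"twist":0.001},{"tx":0.003,"ty":-0.155,"tz":0.2,"twist":0.001},{"tx":0.003,"ty":-0.155,"tz":0.27,"twist":0.001},{"tx":0.003,"ty":-0.155,"tz":0.27,"twist":0.001},{"tx":0.003,"ty":-0.155,"tz":0.27,"twist":0.001},{"tx":0.003,"ty":-0.155,"tz":0.27,"twist":0.001}])

```text
t: 51.47
eef_pos: [0.5931, -0.097, 0.0674]
ee_rot: [-3.141, -0.001, -0.566]
force: [-0.4, 0.2, -3.3]
width: 0.0211
gripper_force: 45.0
```

```bash
python3 go.py .593 -.0944 .056 -32.45;  python3 m6.py .5978 -.0944
```

```text
tx -0.006 ty -0.009 tz 0.046 twist 0.000 dist 0.012 at [ 0.5931 -0.097   0.0674] -32.4 F [-0.4  0.2 -3.3] w 0.0211 t 51.5
-y facet [np.float64(-0.5), np.float64(0.0), np.float64(-0.25), np.float64(0.0), np.float64(-0.25)]
+y facet [np.float64(-0.25), np.float64(0.0), np.float64(0.75), np.float64(0.5), np.float64(0.0)]
```

>>> arm_command(commands=[{"tx":-0.008,"ty":-0.009,"tz":0,"twist":0},{"tx":-0.008,"ty":-0.009,"tz":0.02,"twist":0},{"tx":-0.008,"ty":-0.009,"tz":0.03,"twist":0},{"tx":-0.008,"ty":-0.009,"tz":0.037,"twist":0},{"tx":-0.008,"ty":-0.009,"tz":0.039,"twist":0},{"tx":-0.008,"ty":-0.009,"tz":0.04,"twist":0},{"tx":-0.008,"ty":-0.009,"tz":0.041,"twist":0},{"tx":-0.008,"ty":-0.009,"tz":0.041,"twist":0}])

```text
t: 52.18
eef_pos: [0.5922, -0.0933, 0.0561]
ee_rot: [-3.141, -0.0, -0.564]
force: [1.5, -0.1, -3.4]
width: 0.0212
gripper_force: 45.0
```

>>> arm_command(commands=[{"tx":0,"ty":0,"tz":0.01,"twist":0},{"tx":0,"ty":0,"tz":0.02,"twist":0},{"tx":0,"ty":0,"tz":0.03,"twist":0},{"tx":0,"ty":0,"tz":0.04,"twist":0},{"tx":0,"ty":0,"tz":0.05,"twist":0},{"tx":0,"ty":0,"tz":0.06,"twist":0},{"tx":0,"ty":0,"tz":0.063,"twist":0},{"tx":0,"ty":0,"tz":0.063,"twist":0}])

```text
t: 52.85
eef_pos: [0.5925, -0.0937, 0.0414]
ee_rot: [3.142, -0.001, -0.564]
force: [-0.4, -1.5, 6.4]
width: 0.0211
gripper_force: 45.0
```

>>> arm_command(commands=[{"tx":0,"ty":0,"tz":0,"twist":0},{"tx":0,"ty":0,"tz":0,"twist":0},{"tx":0,"ty":0,"tz":0,"twist":0},{"tx":0,"ty":0,"tz":0,"twist":0},{"tx":0,"ty":0,"tz":-0.05,"twist":0},{"tx":0,"ty":0,"tz":-0.15,"twist":0},{"tx":0,"ty":0,"tz":-0.3,"twist":0},{"tx":0,"ty":0,"tz":-0.45,"twist":0}], claw=0.55)

```text
t: 53.52
eef_pos: [0.5909, -0.0933, 0.153]
ee_rot: [3.14, 0.002, -0.564]
force: [2.4, -0.2, 0.2]
width: 0.0484
gripper_force: 0.0
```

```bash
python3 go.py .42 .1 .2 -32.45
```

```text
tx -0.991 ty -0.288 tz -0.188 twist 0.001 dist 0.262 at [ 0.5909 -0.0933  0.153 ] -32.31 F [ 2.4 -0.2  0.2] w 0.0484 t 53.5
```

>>> arm_command(commands=[{"tx":-0.99,"ty":-0.29,"tz":-0.19,"twist":-0.18},{"tx":-0.99,"ty":-0.29,"tz":-0.19,"twist":-0.18},{"tx":-0.99,"ty":-0.29,"tz":-0.19,"twist":-0.18},{"tx":-0.99,"ty":-0.29,"tz":-0.19,"twist":-0.18},{"tx":-0.99,"ty":-0.29,"tz":-0.19,"twist":-0.18},{"tx":-0.99,"ty":-0.29,"tz":-0.19,"twist":-0.18},{"tx":-0.99,"ty":-0.29,"tz":-0.19,"twist":-0.18},{"tx":-0.99,"ty":-0.29,"tz":-0.19,"twist":-0.18}], claw=0, grip_force=20)

```text
t: 54.18
eef_pos: [0.4202, 0.1024, 0.2016]
ee_rot: [-3.139, -0.002, 0.005]
force: [-0.0, 0.6, -0.6]
width: 0.0023
gripper_force: 0.0
```

```bash
python3 - <<'E'
from h import *
G=lambda f:np.clip(255*(f/255.)**.6,0,255).astype(np.uint8)
def crop(cam,b,w):
    f=grab_frame(cam)[b[1]:b[3],b[0]:b[2]];s=w/(b[2]-b[0]);return cv2.resize(G(f),None,fx=s,fy=s,interpolation=cv2.INTER_CUBIC)
a=crop("scene",(240,200,400,275),790)
b=np.hstack([crop("scene",(430,190,490,265),180)[:220],crop("top",(160,195,220,245),264)[:220],crop("top",(245,150,395,225),346)[:173].repeat(1,0) if 0 else np.zeros((220,346,3),np.uint8)])
t=crop("top",(255,150,385,215),346);b[:t.shape[0],444:444+346]=t[:220]
im=np.vstack([a,b]);print(im.shape);cv2.imwrite("pics/last.png",im[:,:,::-1])
for q,z in(("valve_base",0),("valve_tip",.1)):
    for cam in("top","scene"):
        for r in spot_point(q,cam)[:2]: print(q,cam,round(r["score"],2),np.round(r["uv"],1),ray(cam,r["uv"],z)[:2].round(3))
E
for a in ".6064 .103 -2.45" ".6036 .0374 117.55" ".6008 -.0284 -2.45" ".5978 -.0944 57.55"; do python3 m7.py $a|head -3; done; python3 go.py .42 .39 .2 0
```

```text
(590, 790, 3)
valve_base top 0.76 [192.4 215. ] [0.495 0.392]
valve_base top 0.69 [316.7 183.4] [ 0.603 -0.006]
valve_base scene 0.57 [458.5 242.2] [0.492 0.388]
valve_tip top 0.42 [179.8 227.2] [0.445 0.394]
valve_tip top 0.35 [303.  181.8] [0.584 0.034]
valve_tip scene 0.53 [472.1 208.9] [0.454 0.392]
0.012 [ 0.6073  0.1036 -0.0241] 0.01808
0.016 [ 0.6098  0.1038 -0.0248] 0.01802
0.02 [ 0.6122  0.1046 -0.0276] 0.01784
0.012 [0.6045 0.0376 2.0524] 0.01934
0.016 [0.6071 0.038  2.0342] 0.01931
0.02 [0.6096 0.0392 2.0647] 0.01926
0.012 [ 0.6012 -0.0269  0.0212] 0.01918
0.016 [ 6.035e-01 -2.620e-02  2.000e-04] 0.01903
0.02 [ 0.606  -0.0254  0.018 ] 0.01901
0.012 [ 0.5981 -0.0938  1.0198] 0.0184
0.016 [ 0.6003 -0.0918  1.0575] 0.0183
0.02 [ 0.6027 -0.0913  1.0278] 0.01818
tx -0.006 ty -1.160 tz 0.001 twist 0.000 dist 0.29 at [0.4218 0.0999 0.2001] 0.03 F [-0.5  0.2 -0.1] w 0.0007 t 54.8
```

View pics/last.png

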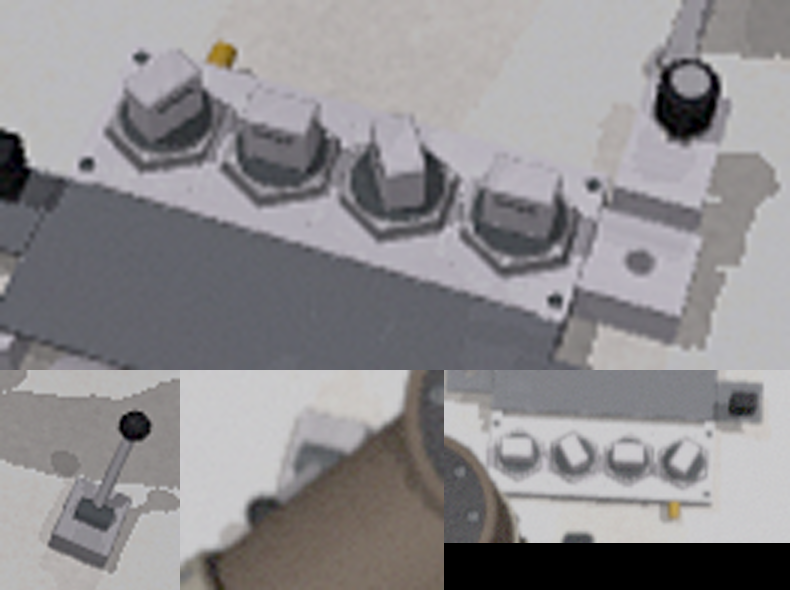

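All four fittings sit flat in their pockets, the pin is in the notch, and the shutter is open. Now the valve.

```bash
python3 go.py .385 .34 .2 0 
```

```text
tx -0.147 ty -0.960 tz 0.001 twist 0.000 dist 0.243 at [0.4218 0.0999 0.2001] 0.03 F [-0.5  0.2 -0.1] w 0.0007 t 54.8
```

>>> arm_command(commands=[{"tx":-0.15,"ty":-0.98,"tz":0,"twist":0},{"tx":-0.15,"ty":-0.98,"tz":0,"twist":0},{"tx":-0.15,"ty":-0.98,"tz":0,"twist":0},{"tx":-0.15,"ty":-0.98,"tz":0,"twist":0},{"tx":-0.15,"ty":-0.98,"tz":0,"twist":0},{"tx":-0.15,"ty":-0.98,"tz":0,"twist":0},{"tx":-0.15,"ty":-0.98,"tz":0,"twist":0},{"tx":-0.15,"ty":-0.98,"tz":0,"twist":0}])

```text
t: 55.45
eef_pos: [0.3832, 0.3469, 0.1996]
ee_rot: [3.14, 0.001, 0.004]
force: [-0.3, -0.6, -0.3]
width: 0.0002
gripper_force: 0.0
```

```bash
python3 go.py .385 .392 .085 0; python3 - <<'E'
from h import *
g=grab_frame("scene")
for r in spot_point("valve_tip","scene")[:1]: print(r, ray("scene",r["uv"],.096)-[.005,0,0])
E
```

```text
tx 0.008 ty -0.180 tz 0.458 twist 0.001 dist 0.123 at [0.3832 0.3469 0.1996] 0.22 F [-0.3 -0.6 -0.3] w 0.0002 t 55.5
{'uv': [473.3, 205.9], 'score': 0.57} [0.43492018 0.39515942 0.096     ]
```

>>> arm_command(commands=[{"tx":0.0,"ty":-0.185,"tz":0,"twist":0},{"tx":0.0,"ty":-0.185,"tz":0,"twist":0},{"tx":0.0,"ty":-0.185,"tz":0.15,"twist":0},{"tx":0.0,"ty":-0.185,"tz":0.3,"twist":0},{"tx":0.0,"ty":-0.185,"tz":0.45,"twist":0},{"tx":0.0,"ty":-0.185,"tz":0.45,"twist":0},{"tx":0.0,"ty":-0.185,"tz":0.45,"twist":0},{"tx":0.0,"ty":-0.185,"tz":0.45,"twist":0}])

```text
t: 56.22
eef_pos: [0.3849, 0.392, 0.09]
ee_rot: [-3.14, -0.002, 0.001]
force: [-0.6, 0.2, 0.8]
width: 0.0001
gripper_force: 0.0
```

>>> arm_command(commands=[{"tx":0.08,"ty":0,"tz":0,"twist":0},{"tx":0.15,"ty":0,"tz":0,"twist":0},{"tx":0.22,"ty":0,"tz":0,"twist":0},{"tx":0.29,"ty":0,"tz":0,"twist":0},{"tx":0.36,"ty":0,"tz":0,"twist":0},{"tx":0.43,"ty":0,"tz":0,"twist":0},{"tx":0.48,"ty":0,"tz":0,"twist":0},{"tx":0.48,"ty":0,"tz":0,"twist":0}])

```text
t: 56.88
eef_pos: [0.5068, 0.3924, 0.0904]
ee_rot: [-3.139, -0.003, 0.0]
force: [-0.4, 0.7, 0.9]
width: 0.0007
gripper_force: 0.0
```

```bash
cat > vt.py <<'E'
from h import *
for cam in("scene","top"):
    grab_frame(cam)
    for r in spot_point("valve_tip",cam)[:2]: print(cam,round(r["score"],2),np.round(r["uv"],1),ray(cam,r["uv"],.096).round(3))
print(get_state()["force"].round(1),get_state()["eef_pos"])
E
python3 vt.py
```

```text
scene 0.69 [368.2 255.8] [0.659 0.168 0.096]
top 0.43 [178.7 227.4] [0.445 0.399 0.096]
[ 0.3  0.8 -0.2] [0.50342922 0.39181417 0.08881183]
```

```bash
cat > vd.py <<'E'
from h import *
a=cv2.imread("pics/scene0.png",0);b=cv2.cvtColor(grab_frame("scene"),cv2.COLOR_RGB2GRAY)
print(proj("scene",[.445,.393,.096]).round(),proj("scene",[.545,.393,.096]).round(),proj("scene",get_state()["eef_pos"]).round())
for g in(a,b):
    print("cols 436.. step2")
    for r in range(198,262,3): print(r,"".join("#" if v<25 else "+" if v<60 else "-" if v<100 else "." for v in g[r,436:496:1]))
E
python3 vd.py
```

```text
[472. 207.] [470. 239.] [470. 227.]
cols 436.. step2
198 ............................................................
201 ............................................................
204 ....................................+####+..................
207 ..................................##########-...............
210 ..................................##########................
213 ...................................-+##++-..................
216 .................................-----......................
219 ................................---+........................
222 ..............................-----.........................
225 .............................+--+...........................
228 ..................--------.----+............................
231 .................--.-----------.-+-........---------........
234 ...............--.--++++++--++++++----....------------......
237 ...............----#++++++++++++-..---------.....-..........
240 .............-----.-+++##+++++++--------....................
243 ...........-------.--------+++...-----......................
246 ...
[... 1129 characters left out ...]
.......------.-+++++++++-........--...----........
234 ................----++++#++-++++++++++.-...........-.-......
237 ...............----#++++########++++-.---...................
240 .............-...-..-+++######+++++-...--.-...--..-.........
243 ............-......-....---+++----.-...-...-................
246 ...........+++++--......--++------.-----------..-........-.-
249 ...........-+++++++++++--+------...--.....---.-...--........
252 ..................-+++++++++++-.-.-----........--........-..
255 ........................--++-.----.-.-..------........-.....
258 ..........................................-.....--.---...--.
261 ..................................................-.-.-..-..
```

>>> arm_command(commands=[{"tx":0.02,"ty":0,"tz":0,"twist":0},{"tx":0.04,"ty":0,"tz":0,"twist":0},{"tx":0.06,"ty":0,"tz":0,"twist":0},{"tx":0.08,"ty":0,"tz":0,"twist":0},{"tx":0.08,"ty":0,"tz":0,"twist":0},{"tx":0.08,"ty":0,"tz":0,"twist":0},{"tx":0.08,"ty":0,"tz":0,"twist":0},{"tx":0.08,"ty":0,"tz":0,"twist":0}])

```text
t: 57.8
eef_pos: [0.5235, 0.3916, 0.0877]
ee_rot: [3.141, 0.0, 0.001]
force: [0.6, 0.0, -0.6]
width: 0.0005
gripper_force: 0.0
```

>>> arm_command(commands=[{"tx":-0.1,"ty":0,"tz":0,"twist":0},{"tx":-0.2,"ty":0,"tz":0,"twist":0},{"tx":-0.3,"ty":0,"tz":-0.1,"twist":0},{"tx":-0.4,"ty":0,"tz":-0.3,"twist":0},{"tx":-0.5,"ty":0,"tz":-0.5,"twist":0},{"tx":-0.5,"ty":0,"tz":-0.6,"twist":0},{"tx":-0.5,"ty":0,"tz":-0.6,"twist":0},{"tx":-0.5,"ty":0,"tz":-0.6,"twist":0}])

```text
t: 58.47
eef_pos: [0.3991, 0.3934, 0.243]
ee_rot: [-3.134, -0.005, 0.003]
force: [-0.0, 0.4, -0.3]
width: 0.0006
gripper_force: 0.0
```

```bash
python3 vd.py | sed -n '1p;24,60p'; python3 vt.py
```

```text
[472. 207.] [470. 239.] [492. 155.]
261 ............................................................
cols 436.. step2
198 ............................................................
201 ............................................................
204 ....................................-####+..................
207 ..................................##########................
210 ..................................##########................
213 ...................................-+##++-..................
216 .................................-----......................
219 ................................---+........................
222 ..............................-----.........................
225 .............................+---...........................
228 ...................-..----.----+............................
231 .................--..----------.-+-........---------........
234 ...............--..-++++++--++------.-....------------......
237 ...............-.--#++++++++++++-..------...................
240 .............-......-+++#+++++++-.-----.....................
243 ...........--......--------+++...-----......................
246 ...........+++++------------....----........................
249 ...........-+++++++++++------..----.........................
252 ..................-+++++++++++----..........................
255 ........................--+++----...........................
258 ............................................................
261 ............................................................
scene 0.57 [450.9 301.4] [0.721 0.364 0.096]
scene 0.51 [472.7 209.8] [0.453 0.394 0.096]
top 0.48 [179.  228.2] [0.442 0.398 0.096]
top 0.39 [283.9 180.4] [0.589 0.092 0.096]
[-0.1  0.5  0.4] [0.3984858  0.39088098 0.23644247]
```

```bash
python3 - <<'E'
from h import *
def ct(cam,u,v,r=9,thr=35):
    g=cv2.cvtColor(grab_frame(cam),cv2.COLOR_RGB2GRAY)[v-r:v+r+1,u-r:u+r+1];ys,xs=np.nonzero(g<thr);return np.array([xs.mean()+u-r,ys.mean()+v-r]),len(xs)
s,n=ct("scene",475,208);t=ct("top",180,228)
t0=cv2.imread("pics/top0.png",0)[219:238,171:190];ys,xs=np.nonzero(t0<35);tt=np.array([xs.mean()+171,ys.mean()+219]);print(s,n,t,tt,len(xs))
for z in(.09,.1,.105,.11): print(z,ray("scene",s,z)[:2].round(4),ray("top",tt,z)[:2].round(4))
print("slot",ray("scene",(462.,238),.025).round(4))
E
```

```text
[474.40506329 208.25316456] 79 (array([176.1027027 , 228.21081081]), 185) [178.92857143 226.95238095] 42
0.09 [0.4417 0.3998] [0.4467 0.4004]
0.1 [0.4503 0.3973] [0.4456 0.3968]
0.105 [0.4546 0.3961] [0.4451 0.395 ]
0.11 [0.4589 0.3948] [0.4445 0.3932]
slot [0.4945 0.3903 0.025 ]
```

>>> arm_command(commands=[{"tx":-0.06,"ty":-0.012,"tz":0.1,"twist":0},{"tx":-0.06,"ty":-0.012,"tz":0.25,"twist":0},{"tx":-0.06,"ty":-0.012,"tz":0.4,"twist":0},{"tx":-0.06,"ty":-0.012,"tz":0.55,"twist":0},{"tx":-0.06,"ty":-0.012,"tz":0.68,"twist":0},{"tx":-0.06,"ty":-0.012,"tz":0.68,"twist":0},{"tx":-0.06,"ty":-0.012,"tz":0.68,"twist":0},{"tx":-0.06,"ty":-0.012,"tz":0.68,"twist":0}])

```text
t: 59.48
eef_pos: [0.3846, 0.3954, 0.0692]
ee_rot: [-3.141, -0.001, 0.002]
force: [-0.1, -0.3, 0.8]
width: 0.0003
gripper_force: 0.0
```

>>> arm_command(commands=[{"tx":0.08,"ty":0,"tz":0,"twist":0},{"tx":0.15,"ty":0,"tz":0,"twist":0},{"tx":0.22,"ty":0,"tz":0,"twist":0},{"tx":0.29,"ty":0,"tz":0,"twist":0},{"tx":0.36,"ty":0,"tz":0,"twist":0},{"tx":0.43,"ty":0,"tz":0,"twist":0},{"tx":0.48,"ty":0,"tz":0,"twist":0},{"tx":0.5,"ty":0,"tz":0,"twist":0}])

```text
t: 60.15
eef_pos: [0.5108, 0.3953, 0.0698]
ee_rot: [-3.139, -0.002, 0.001]
force: [-0.8, 0.4, -0.9]
width: 0.0001
gripper_force: 0.4
```

```bash
python3 vd.py | sed -n '1p;24,60p'
```

```text
[472. 207.] [470. 239.] [468. 234.]
261 ............................................................
cols 436.. step2
198 ......##############......--++++#####+########+++-----.-++++
201 .....+##############...........###########++#----++-+----+-+
204 .....#####++################+++############--+++++++++----++
207 ....-#############---+++##################-------+++++++++++
210 ....-++----#####-............+##+#############++++++++++++++
213 .....++----+++++++++++++--...+-########+++++++##############
216 .....+++-..............--+++++-##############+#########+++++
219 .............................################++++###########
222 ..............................++############--+#############
225 ..............................++++++++####-+++##############
228 ...................------..-..+-+-++####++++++...........--+
231 .................-----.##########++###++++++................
234 ...............-----+#############-++-......................
237 ...............----#+############+++----....................
240 .............-------++#########++++---.----....-----........
243 ............---------+-----+++++++----.-...---............--
246 ...........+++++-....+++------------------................--
249 ...........-++++++++++++--------------...-----....--........
252 ..................-+++++++++++-.-..---...-...............---
255 ........................-+++-.---.--....--.-....-...........
258 .......................---------..--...--..........----..-..
261 ....................................-.----....-..--.........
```

The ball now shows at about (463,235), so it has gone over. I'll push a little further to the stop and back away.

>>> arm_command(commands=[{"tx":0.02,"ty":0,"tz":0,"twist":0},{"tx":0.04,"ty":0,"tz":0,"twist":0},{"tx":0.05,"ty":0,"tz":0,"twist":0},{"tx":0.06,"ty":0,"tz":0,"twist":0},{"tx":0.06,"ty":0,"tz":0,"twist":0},{"tx":0.06,"ty":0,"tz":0,"twist":0},{"tx":0.06,"ty":0,"tz":0,"twist":0},{"tx":0.06,"ty":0,"tz":0,"twist":0}])

```text
t: 60.87
eef_pos: [0.52, 0.3947, 0.0676]
ee_rot: [3.141, 0.005, 0.002]
force: [-14.8, 2.8, 6.4]
width: 0.0006
gripper_force: 7.8
```

>>> arm_command(commands=[{"tx":-0.1,"ty":0,"tz":0,"twist":0},{"tx":-0.2,"ty":0,"tz":0,"twist":0},{"tx":-0.3,"ty":0,"tz":-0.1,"twist":0},{"tx":-0.4,"ty":0,"tz":-0.3,"twist":0},{"tx":-0.5,"ty":0,"tz":-0.5,"twist":0},{"tx":-0.5,"ty":0,"tz":-0.6,"twist":0},{"tx":-0.5,"ty":0,"tz":-0.6,"twist":0},{"tx":-0.5,"ty":0,"tz":-0.6,"twist":0}])

```text
t: 61.53
eef_pos: [0.3992, 0.3969, 0.2234]
ee_rot: [-3.134, -0.005, 0.004]
force: [0.6, 1.4, -0.2]
width: 0.0007
gripper_force: 0.0
```

```bash
python3 vd.py | sed -n '24,60p'; python3 - <<'E'
from h import *
g=cv2.cvtColor(grab_frame("scene"),cv2.COLOR_RGB2GRAY)[224:256,448:482];m=(g<28).astype(np.uint8)
n,l,st,ce=cv2.connectedComponentsWithStats(m);k=1+st[1:,4].argmax();c=ce[k]+[448,224];print(c,st[k])
for z in(.085,.096,.105): print(z,ray("scene",c,z).round(4)-[.005,0,0])
E
```

```text
261 ............................................................
cols 436.. step2
198 ............................................................
201 ............................................................
204 ............................................................
207 ...........................................................-
210 ...........................................................-
213 ...........................................................-
216 ..........................................................--
219 ..........................................................--
222 ..........................................................--
225 ..........................................................--
228 ...................-...-....................................
231 .................--.....-.---..----.........................
234 ...............--..-++#########+....--......................
237 ...............-.--#+###########+..---......................
240 .............--.----++#########+-.-----.....................
243 ...........-------...-----++++...-----......................
246 ...........+++++--..----...---------........................
249 ...........-+++++++++++---...--+---.........................
252 ..................-+++++++++++----..........................
255 ........................--+++-------........................
258 ...............................----------...................
261 .................................---------..................
[462.06 237.08] [  7   8  14  11 100]
0.085 [0.5314 0.377  0.085 ]
0.096 [0.5396 0.3746 0.096 ]
0.105 [0.5463 0.3726 0.105 ]
```

```bash
python3 -c "
from station import *
print(get_state()['force'].round(1));print(job_done())"
```

```text
[-0.1 -0.6 -0.8]
the job is handed in; nothing more can be done
None
```

The job is handed in, with no verdict shown: the pin hangs in the notch, the shutter is open, all four fittings sit home in pockets, and the valve lever is thrown to its stop, as far as the pictures, forces and tool heights show.

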